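Hang the saddle weights and lock them with R-clips

ROBOT

A 7-joint arm with a two-finger parallel gripper is mounted at the origin on the work surface; the furniture and walls round the work are solid. World frame = base frame: x ahead of the robot, y to its left, z up, the work surface at z = 0. Lengths are in m, angles in rad, forces in N, time in s.
With the tool pointing down it reaches from about 0.425 to 1.025 m from the base axis. Payload 9.4 kg.
Tool frame: the origin (TCP) lies midway between the tips of the shut fingers; the grasp point (between the pads) lies 19 mm behind it; z points along the fingers, y is the line along which they close (so a half turn about z gives the same grasp; the last joint's range is limited). The gripper opens to 85 mm and grips with 20 to 120 N. Pads are 22 mm wide; open, the fingers measure 114 mm over their backs; the gripper's body (76 mm by 85 mm) begins 54 mm behind the grasp point. The pads swing forward as they close: fully open they stand 13 mm farther back than shut.
Start: joints at [-1.224, 0.599, -0.003, 1.599, 0.002, 0.943, -0.08], TCP at [0.298, 0.661, 0.231] pointing down, gripper open.
Joint ranges: [-2.57, 2.57], [-0.35, 1.97], [-1.29, 1.29], [0.11, 2.56], [-1.05, 4.19], [0.11, 1.86], [-2.63, 2.63]. Speed limits (rad/s): [2.22, 2.22, 3.01, 3.01, 3.14, 3.14, 3.14].

INTERFACE

Orientations are given as a unit quaternion [w, x, y, z].
In Python, from plant import bot gives the robot as it stands. The module is installed in compiled form; this text tells all that it offers.
- The arm moves only by the tool carry_out, never from a script. Its argument "plan" is a list of rows, each an object with "slide": the shift along the tool's x, y, z in mm, a list of three; "delta_rot": the turn, a rotation vector about the tool's x, y, z in rad, a list of three. In form: [{"slide": [dx, dy, dz], "delta_rot": [wx, wy, wz]}, ...]. A call has 1 to 8 rows; each row is the pose to reach, as a shift and turn from the pose commanded when the call began, along the tool's axes at that moment; what a row does not reach only later rows make up. A row lasts 1/12 s, in which the tool goes at most 41.7 mm and 7.16 degrees, less where a joint would pass 70% of its speed; a pose out of reach is approached as far as the arm can. A call with a gripper value outside its range is refused whole. "fingers" is the finger opening in mm, from 0 to 85.4, set as the call begins (left out, the last holds). The fingers move at their own pace and stop on an object; the grip force is fixed at half the most. Time passes only in rows, so rows that repeat a pose let the fingers close. It gives the time, the measured TCP pose, the force, the opening and the grip force at its end, in the units of the state.
- bot.state(): the state, without advancing time (a new reading comes with each control period).
- bot.capture(name): name is "scene" or "top" or "wrist"; returns the picture (480x640x3 uint8, red, green, blue); there is no depth.
- bot.camera_params(name): a dict with "mtx" (3x3 intrinsics, pixels), "xyz" and "attitude" of the camera in the world. Camera axes: x right, y down, z forward; pixel columns grow to the right and rows downward; lengths in m; the calibration is good to about 2 mm. A picture is of the moment at which its call begins: read the wrist's pose just before it. camera_params takes no time and is no camera call; for the wrist camera it gives the pose at the moment of the call.
- bot.hand_in(): hands the job in; it is judged then, once.
The state is a dict: "clock": time; "joint_pos": joint angles; "dq": joint speeds; "effort": joint torques, N m; "position": TCP position; "eef_rot": TCP orientation; "wrist_force": force on the tool from outside, world axes, zero at the start; "wrist_torque": the same for the moment, N m; "opening": opening from 0.0 (shut) to 1.0 (fully open); "finger_force": force on a finger pad.
Only numpy, scipy, OpenCV 4.12 (cv2) and the standard library are available. Lean on these libraries where they do the work, as an engineer would, in place of code of your own. Each camera call takes 0.05 s, during which the arm holds its last target. There are 200 camera calls.

TASK

Load the test stand: hang every saddle weight on the bench over the shaft at the station of its own colour, tab up, and slide it along until it is fully home against the collar of that colour. Then lock each one in with an R-clip from the holder, straight leg pushed down through the cross-hole next to the weight and bent leg snapped round the shaft, head fully down on it. Leave the other things on the bench where they are; clips left over may stay in the holder.

Things in the scene. Friction and masses are not known exactly. Their poses are not given: they have to be found in the camera images.
- stand: fixed load stand: grey base 90 x 310 x 12 mm, two posts (tops at z 138 mm), between them (y -138 to 138) a level steel shaft, 24 mm thick, along y, axis at z 120, top at 132. On it three painted collars, 46 mm across, 10 thick: red, yellow, blue along +y, +y faces at y -128, -34, 60. A collar's station is the shaft on its +y side. Origin: centre of the base's underside, z up
- home_red (a point): where the red weight's origin is when it hangs fully home against the red collar: 24 mm along +y of the collar's face, 92 mm above the base's underside; axes as the stand's
- hole_red (a point): centre of the upper mouth of the cross-hole of the red station, level with the top of the shaft (dark spot, 9 mm wide); 60 mm along +y of the red collar's face; axes as the stand's. With a weight home, its near side lies 12 mm from the hole's centre
- home_yellow (a point): where the yellow weight's origin is when it hangs fully home against the yellow collar: 24 mm along +y of the collar's face, 92 mm above the base's underside; axes as the stand's
- hole_yellow (a point): centre of the upper mouth of the cross-hole of the yellow station, level with the top of the shaft (dark spot, 9 mm wide); 60 mm along +y of the yellow collar's face; axes as the stand's. With a weight home, its near side lies 12 mm from the hole's centre
- home_blue (a point): where the blue weight's origin is when it hangs fully home against the blue collar: 24 mm along +y of the collar's face, 92 mm above the base's underside; axes as the stand's
- hole_blue (a point): centre of the upper mouth of the cross-hole of the blue station, level with the top of the shaft (dark spot, 9 mm wide); 60 mm along +y of the blue collar's face; axes as the stand's. With a weight home, its near side lies 12 mm from the hole's centre
- weight_red: red saddle weight, 0.25 to 0.5 kg, may be absent: inverted U, same either way round. Wide feet, 80 (x) x 48 (y) mm, 16 high; crown 50 (x) x 48 (y), top at z 52; 28 mm channel between the legs along y, open below, crown underside at z 40. On top a bare metal tab, 18 mm (x) x 26 mm (y), z 52 to 87, to pinch across its 18 mm. Stands on its feet; origin: centre underneath, z up. Hung, its y lies along the shaft
- weight_yellow: yellow saddle weight, 0.25 to 0.5 kg, may be absent: inverted U, same either way round. Wide feet, 80 (x) x 48 (y) mm, 16 high; crown 50 (x) x 48 (y), top at z 52; 28 mm channel between the legs along y, open below, crown underside at z 40. On top a bare metal tab, 18 mm (x) x 26 mm (y), z 52 to 87, to pinch across its 18 mm. Stands on its feet; origin: centre underneath, z up. Hung, its y lies along the shaft
- weight_blue: blue saddle weight, 0.25 to 0.5 kg, may be absent: inverted U, same either way round. Wide feet, 80 (x) x 48 (y) mm, 16 high; crown 50 (x) x 48 (y), top at z 52; 28 mm channel between the legs along y, open below, crown underside at z 40. On top a bare metal tab, 18 mm (x) x 26 mm (y), z 52 to 87, to pinch across its 18 mm. Stands on its feet; origin: centre underneath, z up. Hung, its y lies along the shaft
- clip_holder: fixed wooden clip holder, 50 x 164 mm, top at 62 mm, with four 9 mm sockets 56 mm deep at x 0, y -60, -20, 20, 60 mm for the clips' straight legs (bent leg on the +x side), and 6 mm lips between the heads. Clips 0 to 3 stand in them in this order, x axes along the holder's x. Origin: below the middle of the row, level with the table
- clip_0: R-clip, 40 g, one of four alike; stands head up in the holder. Orange head 32 (x) x 14 (y) x 46 (z) mm, grip across the 32; wire ring 18 mm higher. Straight leg 5 mm thick, 55 mm down from the head's middle. Sprung bent leg on its +x side: 17 mm out, in to 10.5 at 25 mm down, flares to its end 37 mm down; snaps round the shaft at 5 to 20 N. Origin: middle of the head's underside, z up
- clip_0_tip (a point): tip of that clip's straight leg, 55 mm below its origin
- clip_1: R-clip, 40 g, one of four alike; stands head up in the holder. Orange head 32 (x) x 14 (y) x 46 (z) mm, grip across the 32; wire ring 18 mm higher. Straight leg 5 mm thick, 55 mm down from the head's middle. Sprung bent leg on its +x side: 17 mm out, in to 10.5 at 25 mm down, flares to its end 37 mm down; snaps round the shaft at 5 to 20 N. Origin: middle of the head's underside, z up
- clip_1_tip (a point): tip of that clip's straight leg, 55 mm below its origin
- clip_2: R-clip, 40 g, one of four alike; stands head up in the holder. Orange head 32 (x) x 14 (y) x 46 (z) mm, grip across the 32; wire ring 18 mm higher. Straight leg 5 mm thick, 55 mm down from the head's middle. Sprung bent leg on its +x side: 17 mm out, in to 10.5 at 25 mm down, flares to its end 37 mm down; snaps round the shaft at 5 to 20 N. Origin: middle of the head's underside, z up
- clip_2_tip (a point): tip of that clip's straight leg, 55 mm below its origin
- clip_3: R-clip, 40 g, one of four alike; stands head up in the holder. Orange head 32 (x) x 14 (y) x 46 (z) mm, grip across the 32; wire ring 18 mm higher. Straight leg 5 mm thick, 55 mm down from the head's middle. Sprung bent leg on its +x side: 17 mm out, in to 10.5 at 25 mm down, flares to its end 37 mm down; snaps round the shaft at 5 to 20 N. Origin: middle of the head's underside, z up
- clip_3_tip (a point): tip of that clip's straight leg, 55 mm below its origin
- battery: black battery pack 47 x 89 x 30 mm, bystander, loose; origin underneath
- motor: grey motor 26 x 69 x 32 mm, bystander, loose; origin underneath
- spare_wheel: wheel with a grey tyre, 63 mm across, 24 mm high, bystander, loose; origin underneath
Things that resemble listed ones, but are neither listed nor needed, are in the scene too. Several things have the shape of the weight_blue; the one meant has the colours described above.

How it is judged:
At the end, for the whole second after the job is handed in: Each weight present hangs still on the shaft at the collar of its colour, within 8 mm (the clip's play) of home, height within 5 mm, tilt under 0.25 rad; in the cross-hole beside it stands an R-clip, head under 4.5 mm above the shaft, bent leg at its side, 0.45 rad or less from square (horizontal distance between weight_red and home_red below 0.012 m and y of weight_red in the frame of home_red between -0.004 and 0.008 m and z of weight_red in the frame of home_red between -0.005 and 0.005 m and angle between each of weight_red, weight_yellow, weight_blue's own z axis and vertical below 0.25 rad and linear speed of each of weight_red, weight_yellow, weight_blue below 0.05 m/s and ((horizontal distance between clip_0 and weight_red between 0.026 and 0.046 m and x of clip_0 in the frame of weight_red between -0.012 and 0.012 m and z of clip_0 in the frame of weight_red below 0.0445 m and z of clip_0_tip in the frame of weight_red above -0.023 m and horizontal distance between clip_0_tip and weight_red below 0.05 m and x of clip_0_tip in the frame of weight_red between -0.018 and 0.018 m and angle between the x axis of clip_0 and the x axis of weight_red, either way round below 0.45 rad) or (horizontal distance between clip_1 and weight_red between 0.026 and 0.046 m and x of clip_1 in the frame of weight_red between -0.012 and 0.012 m and z of clip_1 in the frame of weight_red below 0.0445 m and z of clip_1_tip in the frame of weight_red above -0.023 m and horizontal distance between clip_1_tip and weight_red below 0.05 m and x of clip_1_tip in the frame of weight_red between -0.018 and 0.018 m and angle between the x axis of clip_1 and the x axis of weight_red, either way round below 0.45 rad) or (horizontal distance between clip_2 and weight_red between 0.026 and 0.046 m and x of clip_2 in the frame of weight_red between -0.012 and 0.012 m and z of clip_2 in the frame of weight_red below 0.0445 m and z of clip_2_tip in the frame of weight_red above -0.023 m and horizontal distance between clip_2_tip and weight_red below 0.05 m and x of clip_2_tip in the frame of weight_red between -0.018 and 0.018 m and angle between the x axis of clip_2 and the x axis of weight_red, either way round below 0.45 rad) or (horizontal distance between clip_3 and weight_red between 0.026 and 0.046 m and x of clip_3 in the frame of weight_red between -0.012 and 0.012 m and z of clip_3 in the frame of weight_red below 0.0445 m and z of clip_3_tip in the frame of weight_red above -0.023 m and horizontal distance between clip_3_tip and weight_red below 0.05 m and x of clip_3_tip in the frame of weight_red between -0.018 and 0.018 m and angle between the x axis of clip_3 and the x axis of weight_red, either way round below 0.45 rad)) and horizontal distance between weight_yellow and home_yellow below 0.012 m and y of weight_yellow in the frame of home_yellow between -0.004 and 0.008 m and z of weight_yellow in the frame of home_yellow between -0.005 and 0.005 m and ((horizontal distance between clip_0 and weight_yellow between 0.026 and 0.046 m and x of clip_0 in the frame of weight_yellow between -0.012 and 0.012 m and z of clip_0 in the frame of weight_yellow below 0.0445 m and z of clip_0_tip in the frame of weight_yellow above -0.023 m and horizontal distance between clip_0_tip and weight_yellow below 0.05 m and x of clip_0_tip in the frame of weight_yellow between -0.018 and 0.018 m and angle between the x axis of clip_0 and the x axis of weight_yellow, either way round below 0.45 rad) or (horizontal distance between clip_1 and weight_yellow between 0.026 and 0.046 m and x of clip_1 in the frame of weight_yellow between -0.012 and 0.012 m and z of clip_1 in the frame of weight_yellow below 0.0445 m and z of clip_1_tip in the frame of weight_yellow above -0.023 m and horizontal distance between clip_1_tip and weight_yellow below 0.05 m and x of clip_1_tip in the frame of weight_yellow between -0.018 and 0.018 m and angle between the x axis of clip_1 and the x axis of weight_yellow, either way round below 0.45 rad) or (horizontal distance between clip_2 and weight_yellow between 0.026 and 0.046 m and x of clip_2 in the frame of weight_yellow between -0.012 and 0.012 m and z of clip_2 in the frame of weight_yellow below 0.0445 m and z of clip_2_tip in the frame of weight_yellow above -0.023 m and horizontal distance between clip_2_tip and weight_yellow below 0.05 m and x of clip_2_tip in the frame of weight_yellow between -0.018 and 0.018 m and angle between the x axis of clip_2 and the x axis of weight_yellow, either way round below 0.45 rad) or (horizontal distance between clip_3 and weight_yellow between 0.026 and 0.046 m and x of clip_3 in the frame of weight_yellow between -0.012 and 0.012 m and z of clip_3 in the frame of weight_yellow below 0.0445 m and z of clip_3_tip in the frame of weight_yellow above -0.023 m and horizontal distance between clip_3_tip and weight_yellow below 0.05 m and x of clip_3_tip in the frame of weight_yellow between -0.018 and 0.018 m and angle between the x axis of clip_3 and the x axis of weight_yellow, either way round below 0.45 rad)) and horizontal distance between weight_blue and home_blue below 0.012 m and y of weight_blue in the frame of home_blue between -0.004 and 0.008 m and z of weight_blue in the frame of home_blue between -0.005 and 0.005 m and ((horizontal distance between clip_0 and weight_blue between 0.026 and 0.046 m and x of clip_0 in the frame of weight_blue between -0.012 and 0.012 m and z of clip_0 in the frame of weight_blue below 0.0445 m and z of clip_0_tip in the frame of weight_blue above -0.023 m and horizontal distance between clip_0_tip and weight_blue below 0.05 m and x of clip_0_tip in the frame of weight_blue between -0.018 and 0.018 m and angle between the x axis of clip_0 and the x axis of weight_blue, either way round below 0.45 rad) or (horizontal distance between clip_1 and weight_blue between 0.026 and 0.046 m and x of clip_1 in the frame of weight_blue between -0.012 and 0.012 m and z of clip_1 in the frame of weight_blue below 0.0445 m and z of clip_1_tip in the frame of weight_blue above -0.023 m and horizontal distance between clip_1_tip and weight_blue below 0.05 m and x of clip_1_tip in the frame of weight_blue between -0.018 and 0.018 m and angle between the x axis of clip_1 and the x axis of weight_blue, either way round below 0.45 rad) or (horizontal distance between clip_2 and weight_blue between 0.026 and 0.046 m and x of clip_2 in the frame of weight_blue between -0.012 and 0.012 m and z of clip_2 in the frame of weight_blue below 0.0445 m and z of clip_2_tip in the frame of weight_blue above -0.023 m and horizontal distance between clip_2_tip and weight_blue below 0.05 m and x of clip_2_tip in the frame of weight_blue between -0.018 and 0.018 m and angle between the x axis of clip_2 and the x axis of weight_blue, either way round below 0.45 rad) or (horizontal distance between clip_3 and weight_blue between 0.026 and 0.046 m and x of clip_3 in the frame of weight_blue between -0.012 and 0.012 m and z of clip_3 in the frame of weight_blue below 0.0445 m and z of clip_3_tip in the frame of weight_blue above -0.023 m and horizontal distance between clip_3_tip and weight_blue below 0.05 m and x of clip_3_tip in the frame of weight_blue between -0.018 and 0.018 m and angle between the x axis of clip_3 and the x axis of weight_blue, either way round below 0.45 rad))); the robot touches nothing.
It fails at once if a bystander (battery pack, motor or spare wheel) is moved more than 3 cm (distance of any of battery, motor, spare_wheel from where it was at the start of the episode above 0.03 m).
Of weight_red, weight_yellow, weight_blue only 2 to 3 are there at a start; the rules pass over those that are not, and their reading is None.
At some moment in a run one of weight_red, weight_yellow, weight_blue may be knocked a few centimetres aside while the robot is not near it.
It also fails if it takes over 210 s, if anything falls off the work surface, if the arm or the gripper's body presses on something with over 40 N, if the wrist force passes 120 N, or if a joint passes its speed limit or range.

## Working session

There is one attempt and no reset: what is moved stays moved. The work goes in short steps, Python scripts to look and compute and a tool call to move; the robot and the scene stay as the last step left them, time stands still between calls to the robot, and variables do not carry over. Pictures are saved under pics/ and viewed, at most 14 in all, crops included, and the job is handed in when it is done.

Besides the shell and the picture viewer there is one more tool, called after "Call:" as name([rows], argument=value, ...), one row to a line, values as JSON. carry_out: Moves the arm, as the interface text tells. Its arguments: {"type":"object","properties":{"plan":{"type":"array","items":{"type":"object","properties":{"slide":{"type":"array","items":{"type":"number"}},"delta_rot":{"type":"array","items":{"type":"number"}}}}},"fingers":{"type":"number"}},"required":["plan"]}

```bash
mkdir -p pics
python3 - <<'E'
from plant import bot
import cv2,numpy as np
s=bot.state();print(s)
for n in ("top","scene"):
    im=bot.capture(n);cv2.imwrite(f"pics/{n}0.png",im[:,:,::-1]);p=bot.camera_params(n);print(n,p)
print(bot.camera_params("wrist"))
E
```

```text
{'clock': 0.0, 'joint_pos': array([-1.22367855,  0.60014881, -0.00251702,  1.60014847,  0.00182462,
        0.94289327, -0.07980762]), 'dq': array([-0.00092852,  0.00080278, -0.00044981,  0.00082615,  0.00044474,
       -0.00214079,  0.00047347]), 'effort': array([ 3.09018751e-04, -7.76437712e+01,  1.56450324e+00, -2.58009428e+01,
        1.22472807e-02,  9.02745291e-03, -5.01057389e-05]), 'position': array([0.29799057, 0.66040112, 0.23039359]), 'eef_rot': array([-7.86257186e-05,  2.10305023e-01,  9.77635495e-01, -7.94406409e-04]), 'wrist_force': array([-0.61307828,  0.43498851, -0.43060969]), 'wrist_torque': array([ 0.01140708,  0.04399396, -0.01009347]), 'finger_force': 0.0, 'opening': 1.0007489636530666}
top {'mtx': array([[469.9265184 ,   0.        , 319.96497225],
       [  0.        , 469.9265184 , 241.5684708 ],
       [  0.        ,   0.        ,   1.        ]]), 'xyz': array([ 0.33331194, -0.02181135,  1.05962824]), 'attitude': array([ 0.05070591, -0.70339837,  0.70724692, -0.04961282])}
scene {'mtx': array([[517.4645882 ,   0.        , 329.20864288],
       [  0.        , 517.4645882 , 239.7115473 ],
       [  0.        ,   0.        ,   1.        ]]), 'xyz': array([-0.0155427 , -0.86888179,  0.63690058]), 'attitude': array([-0.49840686,  0.8344183 , -0.19863248,  0.12602319])}
{'mtx': array([[386.96954121,   0.        , 313.83112389],
       [  0.        , 386.96954121, 237.85692201],
       [  0.        ,   0.        ,   1.        ]]), 'xyz': array([0.22028498, 0.69568183, 0.37196159]), 'attitude': array([0.13957286, 0.82820799, 0.53537393, 0.08925078])}
```

View pics/top0.png

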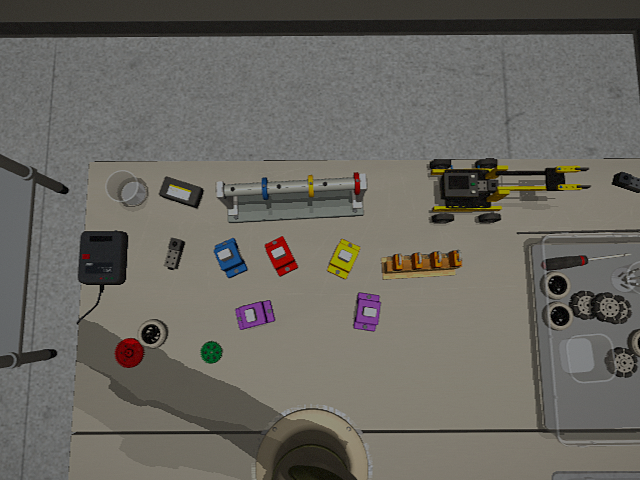

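View pics/scene0.png

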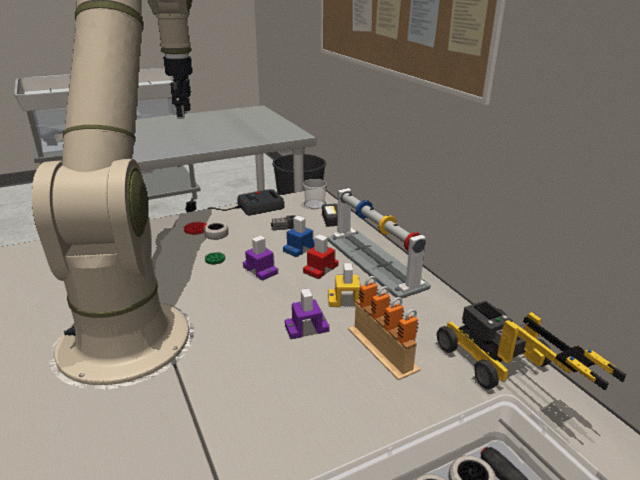

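```bash
cat > h.py <<'E'
import numpy as np,cv2
from scipy.spatial.transform import Rotation as R
from scipy.optimize import minimize
def rot(q): return R.from_quat(np.roll(q,-1))
def proj(P,c):
    p=rot(c["attitude"]).inv().apply(np.atleast_2d(P)-c["xyz"]); u=p@c["mtx"].T
    return u[:,:2]/u[:,2:]
def ray(uv,z,c):
    d=rot(c["attitude"]).apply(np.linalg.inv(c["mtx"])@[uv[0],uv[1],1]); return c["xyz"]+d*(z-c["xyz"][2])/d[2]
def box(x,y,z,cx=0,cy=0): # sizes x,y ; z=(lo,hi)
    return np.array([[cx+a*x/2,cy+b*y/2,k] for a in(-1,1) for b in(-1,1) for k in z])/1000
def cyl(y0,y1,r,z):
    t=np.linspace(0,2*np.pi,24); return np.array([[r*np.cos(a),y,z+r*np.sin(a)] for a in t for y in(y0,y1)])/1000
W=([box(26,48,(0,16),-27),box(26,48,(0,16),27),box(50,48,(16,52))],[box(18,26,(52,87))])
COL=lambda y:([cyl(y-10,y,23,120)],[])
HEAD=([box(32,14,(62,108),0,y) for y in(-60,-20,20,60)],[])
def place(P,q): # q=x,y,yaw[,z]
    z=q[3] if len(q)>3 else 0
    return R.from_euler('z',q[2]).apply(P)+[q[0],q[1],z]
def render(model,q,c,S=4):
    m=np.zeros((480*S,640*S),np.uint8)
    for k,v in((0,1),(1,0)):
        for P in model[k]:
            u=proj(place(P,q),c)
            h=cv2.convexHull(((u+.5)*S*16).astype(np.int32)); cv2.fillConvexPoly(m,h,v,shift=4)
    return cv2.resize(m.astype(np.float32),(640,480),interpolation=cv2.INTER_AREA)
def hsv(im): return cv2.cvtColor(im,cv2.COLOR_RGB2HSV)
RANGE=dict(red=(-6,6),yellow=(22,34),blue=(98,118),orange=(9,19))
def mask(im,col,roi=None,smin=120,vmin=50):
    h=hsv(im).astype(int); lo,hi=RANGE[col]; H=h[...,0]; H=np.where(H>170,H-180,H)
    m=((H>=lo)&(H<=hi)&(h[...,1]>smin)&(h[...,2]>vmin)).astype(np.float32)
    if roi is not None:
        n=np.zeros_like(m); x0,y0,x1,y1=[int(max(0,v)) for v in roi]; n[y0:y1,x0:x1]=m[y0:y1,x0:x1]; m=n
    return m
def fit(model,q0,views,step=(.01,.01,.1)):
    """views: list of (mask,cam); min 1-IoU summed"""
    def f(q):
        s=0
        for m,c in views:
            r=render(model,q,c); s+=1-np.minimum(r,m).sum()/max(np.maximum(r,m).sum(),1)
        return s/len(views)
    q0=np.array(q0,float); n=len(step)
    best=None
    for k in range(2):
        st=q0 if best is None else best.x
        sim=np.vstack([st]+[st+np.eye(len(st))[i]*step[i]*(1 if k==0 else -.3) for i in range(n)])
        best=minimize(f,st,method='Nelder-Mead',options=dict(initial_simplex=sim,xatol=1e-4,fatol=1e-4,maxiter=120))
    return best.x,best.fun
E
python3 - <<'E'
from h import *
from plant import bot
ct=bot.camera_params("top")
im=cv2.imread("pics/top0.png")[:,:,::-1].copy()
print("pointing",rot(ct["attitude"]).as_matrix()[:,2])
for n,uv,z in [("blue",(230,257),.05),("red",(281,256),.05),("yellow",(344,258),.05)]:
    p=ray(uv,z,ct); m=mask(im,n,(uv[0]-30,uv[1]-30,uv[0]+30,uv[1]+30)); rs=[fit(W,[p[0],p[1],a],[(m,ct)]) for a in(-.5,.5)]
    r=min(rs,key=lambda r:r[1]);print(n,p.round(3),r[0].round(4),round(r[1],3))
cs=[]
for n,uv in [("red",(357,185)),("yellow",(310,186)),("blue",(265,188))]:
    m=mask(im,n,(uv[0]-12,uv[1]-22,uv[0]+12,uv[1]+22)); ys,xs=np.nonzero(m); print(n,m.sum(),xs.mean(),ys.mean(),xs.min(),xs.max(),ys.min(),ys.max(),ray((xs.mean(),ys.mean()),.13,ct).round(4))
m=mask(im,"orange",(375,235,470,280)); ys,xs=np.nonzero(m);print(m.sum())
p=ray((xs.mean(),ys.mean()),.1,ct);r=fit(HEAD,[p[0],p[1],-.05],[(m,ct)]);print("holder",p.round(3),r)
cv2.imwrite("pics/crop1.png",cv2.resize(im[150:340,160:480,::-1],None,fx=2.5,fy=2.5,interpolation=cv2.INTER_CUBIC))
E
```

```text
pointing [ 0.14151836  0.00115588 -0.98993496]
blue [0.445 0.174 0.05 ] [0.4484 0.1806 0.4422] 0.278
red [0.447 0.064 0.05 ] [0.4521 0.0677 0.4706] 0.168
yellow [ 0.442 -0.072  0.05 ] [ 0.4451 -0.0725 -0.4467] 0.182
red 100.0 356.66 183.32 354 359 172 194 [ 0.5855 -0.096   0.13  ]
yellow 88.0 310.39772727272725 185.57954545454547 308 313 175 196 [ 0.5813 -0.0019  0.13  ]
blue 94.0 264.1914893617021 188.46808510638297 262 267 178 198 [0.5758 0.092  0.13  ]
1055.0
holder [ 0.423 -0.229  0.1  ] (array([ 0.42446412, -0.22742322,  0.03226313]), np.float64(0.4910787343978882))
```

View pics/crop1.png

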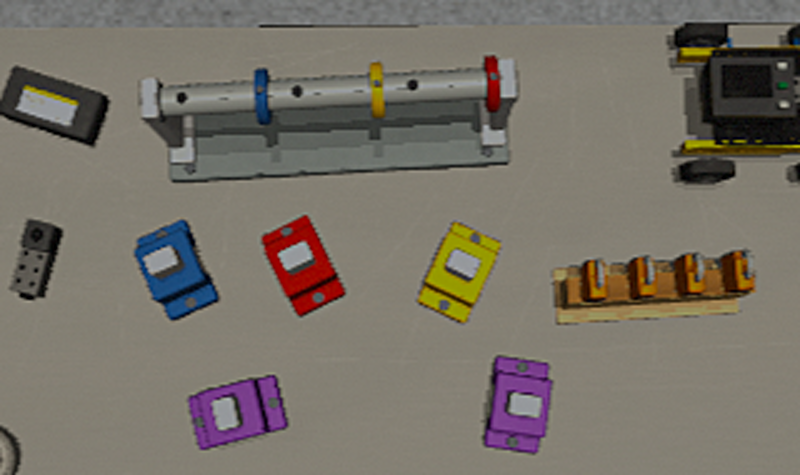

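```bash
cat > mv.py <<'E'
from h import *
from plant import bot
def target(xyz,psi): # tool down, tool y heading psi
    y=np.array([np.cos(psi),np.sin(psi),0]); z=np.array([0,0,-1.]); return np.array(xyz),R.from_matrix(np.column_stack([np.cross(y,z),y,z]))
def go(xyz,psi,base=None):
    s=bot.state(); p0,r0=base if base else (s["position"],rot(s["eef_rot"]))
    p,r=target(xyz,psi); sl=r0.inv().apply(p-p0)*1000; rv=(r0.inv()*r).as_rotvec()
    print("slide",sl.round(1),"rot",rv.round(3),"rows",round(max(np.linalg.norm(sl)/41.7,np.degrees(np.linalg.norm(rv))/7.16),1),"t",round(s["clock"],1))
    return p,r
E
python3 - <<'E'
from mv import *
s=bot.state();c=bot.camera_params("wrist");r=rot(s["eef_rot"])
print("cam in tool",r.inv().apply(c["xyz"]-s["position"]),"axis",r.inv().apply(rot(c["attitude"]).as_matrix()[:,2]))
go([.47,.06,.30],.45)
E
```

```text
cam in tool [ 8.52745356e-02 -5.03965589e-05 -1.41472196e-01] axis [-3.26607429e-01 -1.10589061e-04  9.45160079e-01]
slide [-403.7 -476.8  -68.8] rot [-0.001  0.001  0.697] rows 15.1 t 0.1
```

Call:
carry_out([
  {"slide":[-210,-240,-69],"delta_rot":[0,0,0]},
  {"slide":[-210,-240,-69],"delta_rot":[0,0,0]},
  {"slide":[-210,-240,-69],"delta_rot":[0,0,0]},
  {"slide":[-210,-240,-69],"delta_rot":[0,0,0]},
  {"slide":[-210,-240,-69],"delta_rot":[0,0,0]},
  {"slide":[-210,-240,-69],"delta_rot":[0,0,0]},
  {"slide":[-210,-240,-69],"delta_rot":[0,0,0]},
  {"slide":[-210,-240,-69],"delta_rot":[0,0,0]},
])

```text
clock: 0.77
position: [0.3914, 0.3526, 0.3007]
eef_rot: [0.0, 0.211, 0.977, -0.0]
wrist_force: [1.4, -0.0, 0.1]
opening: 0.997
finger_force: 0.0
```

Call:
carry_out([
  {"slide":[-194,-237,0],"delta_rot":[0,0,0.697]},
  {"slide":[-194,-237,0],"delta_rot":[0,0,0.697]},
  {"slide":[-194,-237,0],"delta_rot":[0,0,0.697]},
  {"slide":[-194,-237,0],"delta_rot":[0,0,0.697]},
  {"slide":[-194,-237,0],"delta_rot":[0,0,0.697]},
  {"slide":[-194,-237,0],"delta_rot":[0,0,0.697]},
  {"slide":[-194,-237,0],"delta_rot":[0,0,0.697]},
  {"slide":[-194,-237,0],"delta_rot":[0,0,0.697]},
])

```text
clock: 1.43
position: [0.4708, 0.0542, 0.3005]
eef_rot: [0.001, 0.534, 0.845, -0.0]
wrist_force: [-0.0, -0.1, -0.2]
opening: 0.998
finger_force: 0.0
```

Run:
```python
from mv import *
s=bot.state();print(s["position"],s["joint_pos"].round(2),s["clock"])
c=bot.camera_params("wrist");im=bot.capture("wrist");cv2.imwrite("pics/w1.png",im[:,:,::-1])
np.save("w1c.npy",c,allow_pickle=True)
```

```text
[0.47077243 0.05422513 0.30051133] [-0.48  0.21  0.3   2.09 -0.08  0.85  0.31] 1.4333
```

View pics/w1.png

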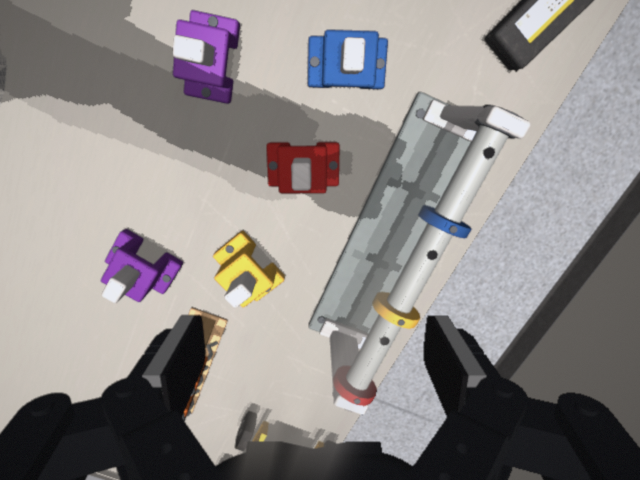

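Run:
```python
from mv import *
c=np.load("w1c.npy",allow_pickle=True).item();im=cv2.imread("pics/w1.png")[:,:,::-1].copy()
for n,q,roi in [("blue",[.448,.18,.44],(295,15,400,100)),("red",[.452,.068,.47],(255,130,360,205)),("yellow",[.445,-.0725,-.45],(205,220,300,315))]:
    m=mask(im,n,roi,90,25);r=fit(W,q,[(m,c)]);print(n,r[0].round(4),round(r[1],3),m.sum())
g=cv2.cvtColor(im,cv2.COLOR_RGB2GRAY)
H=[]
for u,v in [(488,153),(432,255),(384,341)]:
    p=g[v-8:v+9,u-8:u+9].astype(float); w=np.clip(100-p,0,None); yy,xx=np.mgrid[-8:9,-8:9]; uv=(u+(w*xx).sum()/w.sum(),v+(w*yy).sum()/w.sum()); P=ray(uv,.132,c); H.append(P);print("hole",np.round(uv,1),P.round(4))
print(np.linalg.norm(H[0]-H[1]),np.linalg.norm(H[1]-H[2]),"yaw",np.arctan2(-(H[0]-H[2])[0],(H[0]-H[2])[1]))
# same in top
ct=bot.camera_params("top");it=cv2.imread("pics/top0.png");gt=cv2.cvtColor(it,cv2.COLOR_BGR2GRAY)
for P in H:
    u,v=proj(P,ct)[0].round().astype(int);p=gt[v-3:v+4,u-3:u+4].astype(float);w=np.clip(110-p,0,None);yy,xx=np.mgrid[-3:4,-3:4];print("top",u,v,ray((u+(w*xx).sum()/w.sum(),v+(w*yy).sum()/w.sum()),.132,ct).round(4))
```

```text
blue [0.4468 0.1803 0.4353] 0.151 3273.0
red [0.4498 0.0681 0.442 ] 0.151 2643.0
yellow [ 0.4416 -0.0758 -0.378 ] 0.457 1537.0
hole [488.6 152.4] [0.5734 0.1571 0.132 ]
hole [432.  254.6] [0.5782 0.0636 0.132 ]
hole [384.7 340.8] [ 0.5833 -0.0298  0.132 ]
0.0936332431013036 0.09352927483660585 yaw 0.05281867255702175
top 232 190 [0.5753 0.1567 0.132 ]
top 278 187 [0.5801 0.063  0.132 ]
top 324 184 [ 0.5848 -0.0306  0.132 ]
```

Run:
```python
from mv import *
go([.4505,.068,.12],.442);go([.4505,.068,.057],.442)
c=np.load("w1c.npy",allow_pickle=True).item();im=cv2.imread("pics/w1.png")[:,:,::-1].copy()
print(hsv(im)[265,240],hsv(im)[300,262])
RANGE["yellow"]=(15,40)
m=mask(im,"yellow",(205,220,300,315),90,25);r=fit(W,[.445,-.0725,-.45],[(m,c)]);print(r[0].round(4),round(r[1],3),m.sum())
```

```text
slide [ 22.  -12.5 180.5] rot [-0.     0.002  0.001] rows 4.4 t 1.5
slide [ 22.1 -12.5 243.5] rot [-0.     0.002  0.001] rows 5.9 t 1.5
[ 28 151 235] [ 15  20 209]
[ 0.4422 -0.0733 -0.4407] 0.185 2342.0
```

Run:
```python
from mv import *
s=bot.state();print(s["position"],s["dq"].round(3),s["clock"])
```

```text
[0.47104844 0.05376128 0.30050685] [-0.052 -0.002 -0.059  0.003 -0.005  0.002 -0.103] 1.4833
```

Call:
carry_out([
  {"slide":[0,0,30],"delta_rot":[0,0,0]},
  {"slide":[0,0,60],"delta_rot":[0,0,0]},
  {"slide":[0,0,90],"delta_rot":[0,0,0]},
  {"slide":[0,0,120],"delta_rot":[0,0,0]},
  {"slide":[0,0,140],"delta_rot":[0,0,0]},
  {"slide":[0,0,150],"delta_rot":[0,0,0]},
  {"slide":[0,0,150],"delta_rot":[0,0,0]},
  {"slide":[0,0,150],"delta_rot":[0,0,0]},
])

```text
clock: 2.15
position: [0.47, 0.06, 0.1499]
eef_rot: [-0.001, 0.531, 0.847, -0.001]
wrist_force: [-0.2, -0.7, -0.1]
opening: 1.0
finger_force: 0.0
```

Run:
```python
from mv import *
s=bot.state();print(s["position"],s["dq"].round(3),s["clock"])
c=bot.camera_params("wrist");im=bot.capture("wrist");cv2.imwrite("pics/w2.png",im[:,:,::-1])
m=mask(im,"red",None,90,25);r=fit(W,[.45,.068,.442],[(m,c)]);print(r[0].round(4),round(r[1],3),m.sum())
go([*r[0][:2],.057],r[0][2])
```

```text
[0.46995533 0.06003153 0.14994308] [-0.006 -0.028  0.01  -0.013  0.003  0.008 -0.001] 2.15
[0.4506 0.0674 0.436 ] 0.152 5915.0
slide [ 15.2 -14.7  93.6] rot [-0.    -0.     0.014] rows 2.3 t 2.2
```

Call:
carry_out([
  {"slide":[15,-14.5,0],"delta_rot":[0,0,0.014]},
  {"slide":[15,-14.5,20],"delta_rot":[0,0,0.014]},
  {"slide":[15,-14.5,45],"delta_rot":[0,0,0.014]},
  {"slide":[15,-14.5,70],"delta_rot":[0,0,0.014]},
  {"slide":[15,-14.5,88],"delta_rot":[0,0,0.014]},
  {"slide":[15,-14.5,93],"delta_rot":[0,0,0.014]},
  {"slide":[15,-14.5,93],"delta_rot":[0,0,0.014]},
  {"slide":[15,-14.5,93],"delta_rot":[0,0,0.014]},
])

```text
clock: 2.87
position: [0.4511, 0.0671, 0.0582]
eef_rot: [0.0, 0.538, 0.843, 0.0]
wrist_force: [-0.1, 0.2, 0.1]
opening: 0.999
finger_force: 0.0
```

Call:
carry_out([
  {"slide":[0,0,0],"delta_rot":[0,0,0]},
  {"slide":[0,0,0],"delta_rot":[0,0,0]},
  {"slide":[0,0,0],"delta_rot":[0,0,0]},
  {"slide":[0,0,0],"delta_rot":[0,0,0]},
  {"slide":[0,0,0],"delta_rot":[0,0,0]},
  {"slide":[0,0,0],"delta_rot":[0,0,0]},
  {"slide":[0,0,0],"delta_rot":[0,0,0]},
  {"slide":[0,0,0],"delta_rot":[0,0,0]},
], fingers=0)

```text
clock: 3.53
position: [0.451, 0.0672, 0.0576]
eef_rot: [0.0, 0.537, 0.843, 0.0]
wrist_force: [0.4, 0.2, 6.5]
opening: 0.201
finger_force: 58.6
```

Call:
carry_out([
  {"slide":[0,0,0],"delta_rot":[0,0,0]},
  {"slide":[0,0,-20],"delta_rot":[0,0,0]},
  {"slide":[0,0,-50],"delta_rot":[0,0,0]},
  {"slide":[0,0,-80],"delta_rot":[0,0,0]},
  {"slide":[0,0,-110],"delta_rot":[0,0,0]},
  {"slide":[0,0,-140],"delta_rot":[0,0,0]},
  {"slide":[0,0,-150],"delta_rot":[0,0,0]},
  {"slide":[0,0,-150],"delta_rot":[0,0,0]},
])

```text
clock: 4.2
position: [0.4514, 0.0673, 0.2095]
eef_rot: [0.001, 0.537, 0.843, 0.002]
wrist_force: [0.6, 0.4, -4.1]
opening: 0.201
finger_force: 60.5
```

Run:
```python
from mv import *
s=bot.state();print(s["position"],s["opening"],s["finger_force"],s["wrist_force"])
c=bot.camera_params("wrist");im=bot.capture("wrist");cv2.imwrite("pics/w3.png",im[:,:,::-1])
t=rot(s["eef_rot"]); zz=s["position"][2]-.057
m=mask(im,"red",(180,200,480,480),90,25)
r=fit(W,[*s["position"][:2],.44,zz],[(m,c)],(.005,.005,.05,.005));print(r[0].round(4),round(r[1],3),m.sum(), "off in tool",t.inv().apply(np.r_[r[0][:2],r[0][3]]-s["position"]).round(4))
```

```text
[0.45139958 0.06734131 0.20945716] 0.20104414421233485 60.46179413795471 [ 0.60275668  0.43119759 -4.08301718]
[0.452  0.0651 0.4453 0.1442] 0.329 9461.0 off in tool [-0.0023 -0.0007  0.0652]
```

View pics/w3.png

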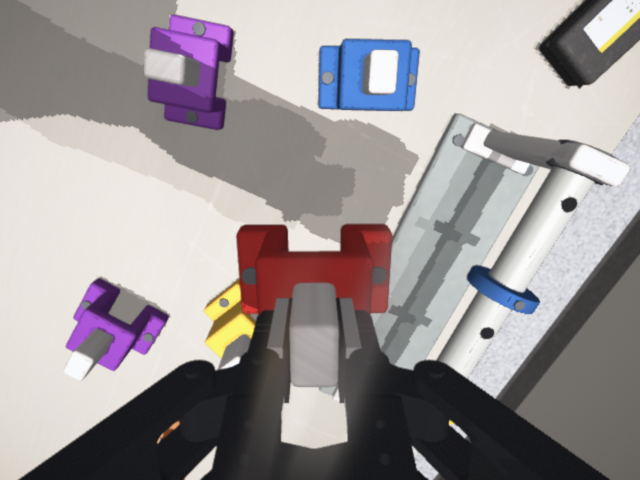

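Run:
```python
from mv import *
s=bot.state();print(s["position"],s["clock"])
go([.5855,-.0578,.222],.0528)
```

```text
[0.45070275 0.06738006 0.20791941] 4.25
slide [-170.4   69.3  -13.9] rot [ 0.002 -0.     0.384] rows 4.4 t 4.2
```

Call:
carry_out([
  {"slide":[0,0,-14],"delta_rot":[0,0,0]},
  {"slide":[-30,12,-14],"delta_rot":[0,0,0.07]},
  {"slide":[-65,26,-14],"delta_rot":[0,0,0.16]},
  {"slide":[-100,40,-14],"delta_rot":[0,0,0.25]},
  {"slide":[-135,55,-14],"delta_rot":[0,0,0.33]},
  {"slide":[-160,65,-14],"delta_rot":[0,0,0.384]},
  {"slide":[-170,69.3,-14],"delta_rot":[0,0,0.384]},
  {"slide":[-170,69.3,-14],"delta_rot":[0,0,0.384]},
])

```text
clock: 4.92
position: [0.5861, -0.0602, 0.2189]
eef_rot: [-0.0, 0.689, 0.724, -0.001]
wrist_force: [-0.1, 0.2, -5.4]
opening: 0.199
finger_force: 60.4
```

Call:
carry_out([
  {"slide":[0,0,0],"delta_rot":[0,0,0]},
  {"slide":[0,0,0],"delta_rot":[0,0,0]},
])

```text
clock: 5.08
position: [0.5836, -0.0567, 0.2198]
eef_rot: [-0.001, 0.688, 0.726, -0.001]
wrist_force: [-0.3, 0.0, -4.0]
opening: 0.2
finger_force: 60.4
```

```bash
cat >> mv.py <<'E'
def snap(name):
    s=bot.state();c=bot.camera_params("wrist");im=bot.capture("wrist");cv2.imwrite(f"pics/{name}.png",im[:,:,::-1]);return s,c,im
def holes(im,c,guess,win=10,thr=90):
    g=cv2.cvtColor(im,cv2.COLOR_RGB2GRAY);out=[]
    for P in guess:
        u,v=proj(P,c)[0].round().astype(int)
        if not(win<u<639-win and win<v<479-win): out.append(None);continue
        for _ in range(2):
            p=g[v-win:v+win+1,u-win:u+win+1].astype(float);w=np.clip(thr-p,0,None);yy,xx=np.mgrid[-win:win+1,-win:win+1]
            if w.sum()==0: break
            d=((w*xx).sum()/w.sum(),(w*yy).sum()/w.sum());uv=(u+d[0],v+d[1]);u,v=np.round(uv).astype(int)
        out.append((np.round(uv,1),ray(uv,P[2],c).round(4)))
    return out
HOLES=np.array([[.5838,-.0298,.132],[.5787,.0636,.132],[.574,.1571,.132]])
E
python3 - <<'E'
from mv import *
s,c,im=snap("w4");print(s["position"],s["eef_rot"],s["wrist_force"])
print(*holes(im,c,HOLES[1:]))
p=s["position"];m=mask(im,"red",(150,150,500,480),90,25)
for z in (p[2]-.0576,):
    def ft(): return fit(W,[p[0],p[1],.0528,z],[(m,c)],(.005,.005,.05,.005))
    r=ft();print(r[0].round(4),round(r[1],3),"off",rot(s["eef_rot"]).inv().apply(np.r_[r[0][:2],z]-p).round(4))
E
```

```text
[ 0.5836466  -0.05665403  0.21976519] [-0.0014926   0.68801411  0.72569515 -0.00094842] [-0.30569011  0.01325577 -4.04311356]
(array([319.1,  34.1]), array([0.5789, 0.0631, 0.132 ])) None
[ 0.5823 -0.0586  0.0536  0.1541] 0.33 off [-0.0019 -0.0012  0.0576]
```

View pics/w4.png

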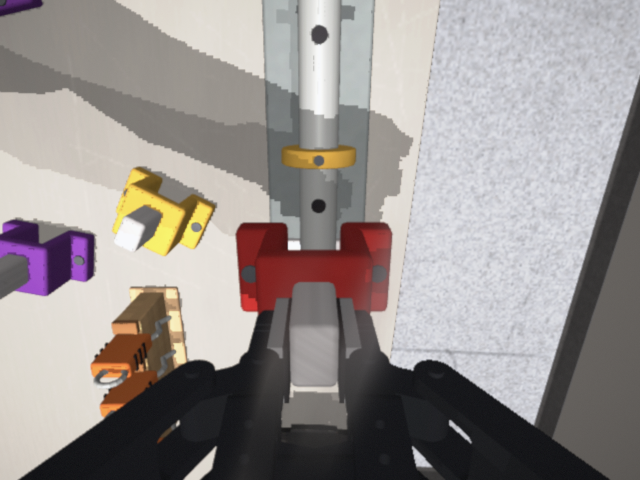

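Run:
```python
from mv import *
s=bot.state();print(s["position"],s["dq"].round(3))
y=rot(s["eef_rot"]).as_matrix();print(y[:,1],np.arctan2(y[1,1],y[0,1]),"tilt",y[:2,2])
c=bot.camera_params("wrist");im=cv2.imread("pics/w4.png")
h=holes(im,c,HOLES[:2]);print(h);t=rot(s["eef_rot"])
for q in h: print(t.inv().apply(q[1]-s["position"]).round(4))
go([.5861,-.0565,.17],.0528)
```

```text
[ 0.58386571 -0.05649487  0.22023007] [-0.006 -0.013  0.004 -0.007  0.     0.001  0.   ]
[ 0.99856228  0.05354466 -0.00251969] 0.05357044979792383 tilt [-0.00256207  0.00072288]
[(array([318.1, 205.6]), array([ 0.584 , -0.0303,  0.132 ])), (array([319.1,  34.1]), array([0.5791, 0.0634, 0.132 ]))]
[0.0261 0.0018 0.0882]
[0.1199 0.0019 0.0883]
slide [-0.2  2.4 50.2] rot [-0.003 -0.001  0.001] rows 1.2 t 5.1
```

Call:
carry_out([
  {"slide":[0,2.5,0],"delta_rot":[-0.003,0,0]},
  {"slide":[0,2.5,10],"delta_rot":[-0.003,0,0]},
  {"slide":[0,2.5,20],"delta_rot":[-0.003,0,0]},
  {"slide":[0,2.5,26],"delta_rot":[-0.003,0,0]},
  {"slide":[0,2.5,32],"delta_rot":[-0.003,0,0]},
  {"slide":[0,2.5,38],"delta_rot":[-0.003,0,0]},
  {"slide":[0,2.5,44],"delta_rot":[-0.003,0,0]},
  {"slide":[0,2.5,44],"delta_rot":[-0.003,0,0]},
])

```text
clock: 5.8
position: [0.5872, -0.0575, 0.1759]
eef_rot: [0.0, 0.688, 0.725, 0.0]
wrist_force: [-1.2, 0.1, -5.0]
opening: 0.203
finger_force: 60.3
```

Call:
carry_out([
  {"slide":[0,-0.5,6],"delta_rot":[0,0,0]},
  {"slide":[0,-0.5,12],"delta_rot":[0,0,0]},
  {"slide":[0,-0.5,18],"delta_rot":[0,0,0]},
  {"slide":[0,-0.5,22],"delta_rot":[0,0,0]},
  {"slide":[0,-0.5,25],"delta_rot":[0,0,0]},
  {"slide":[0,-0.5,25],"delta_rot":[0,0,0]},
  {"slide":[0,-0.5,25],"delta_rot":[0,0,0]},
])

```text
clock: 6.38
position: [0.5874, -0.0577, 0.1522]
eef_rot: [0.001, 0.689, 0.725, 0.001]
wrist_force: [-0.3, 0.0, -4.9]
opening: 0.201
finger_force: 60.3
```

Call:
carry_out([
  {"slide":[-3,0,0],"delta_rot":[0,0,0]},
  {"slide":[-5,0,0],"delta_rot":[0,0,0]},
  {"slide":[-6,0,0],"delta_rot":[0,0,0]},
  {"slide":[-6,0,0],"delta_rot":[0,0,0]},
])

```text
clock: 6.72
position: [0.5878, -0.0642, 0.1526]
eef_rot: [0.001, 0.689, 0.725, 0.001]
wrist_force: [-0.1, -0.9, -4.5]
opening: 0.202
finger_force: 60.3
```

Call:
carry_out([
  {"slide":[-1,0,0],"delta_rot":[0,0,0]},
  {"slide":[-2,0,0],"delta_rot":[0,0,0]},
  {"slide":[-3,0,0],"delta_rot":[0,0,0]},
  {"slide":[-3,0,0],"delta_rot":[0,0,0]},
])

```text
clock: 7.05
position: [0.5878, -0.0669, 0.1523]
eef_rot: [0.001, 0.689, 0.725, 0.001]
wrist_force: [0.1, -0.1, -4.7]
opening: 0.197
finger_force: 60.3
```

Call:
carry_out([
  {"slide":[-1,0,0],"delta_rot":[0,0,0]},
  {"slide":[-2,0,0],"delta_rot":[0,0,0]},
  {"slide":[-3,0,0],"delta_rot":[0,0,0]},
  {"slide":[-3,0,0],"delta_rot":[0,0,0]},
])

```text
clock: 7.38
position: [0.5879, -0.0677, 0.1523]
eef_rot: [0.0, 0.688, 0.726, 0.002]
wrist_force: [-0.9, 6.4, -2.8]
opening: 0.193
finger_force: 60.9
```

Call:
carry_out([
  {"slide":[1.8,0,0],"delta_rot":[0,0,0]},
  {"slide":[1.8,0,1.5],"delta_rot":[0,0,0]},
  {"slide":[1.8,0,2.5],"delta_rot":[0,0,0]},
  {"slide":[1.8,0,2.5],"delta_rot":[0,0,0]},
])

```text
clock: 7.72
position: [0.588, -0.0676, 0.1499]
eef_rot: [0.001, 0.688, 0.725, 0.001]
wrist_force: [-1.1, 2.4, -2.1]
opening: 0.198
finger_force: 60.9
```

Call:
carry_out([
  {"slide":[0,0,0],"delta_rot":[0,0,0]},
  {"slide":[0,0,0],"delta_rot":[0,0,0]},
  {"slide":[0,0,0],"delta_rot":[0,0,0]},
  {"slide":[0,0,0],"delta_rot":[0,0,0]},
  {"slide":[0,0,0],"delta_rot":[0,0,0]},
  {"slide":[0,0,0],"delta_rot":[0,0,0]},
], fingers=45)

```text
clock: 8.22
position: [0.588, -0.068, 0.1499]
eef_rot: [0.001, 0.689, 0.725, 0.001]
wrist_force: [0.6, 0.5, -0.5]
opening: 0.528
finger_force: 0.0
```

Call:
carry_out([
  {"slide":[0,0,-15],"delta_rot":[0,0,0]},
  {"slide":[0,0,-40],"delta_rot":[0,0,0]},
  {"slide":[0,0,-80],"delta_rot":[0,0,0]},
  {"slide":[0,0,-120],"delta_rot":[0,0,0]},
  {"slide":[0,0,-130],"delta_rot":[0,0,0]},
  {"slide":[0,0,-130],"delta_rot":[0,0,0]},
  {"slide":[0,0,-130],"delta_rot":[0,0,0]},
])

```text
clock: 8.8
position: [0.5876, -0.0677, 0.2802]
eef_rot: [0.001, 0.688, 0.725, 0.002]
wrist_force: [-0.4, -0.4, -0.7]
opening: 0.526
finger_force: 0.0
```

Run:
```python
from mv import *
s,c,im=snap("w5");print(s["position"],s["wrist_force"])
h=holes(im,c,HOLES);print(h)
m=mask(im,"red",None,90,25);m[:, :]=m
r=fit(W,[.5855,-.066,.0528,.092],[(m,c)],(.005,.005,.05,.005));print(r[0].round(4),round(r[1],3))
t=R.from_euler('z',.0528);print("vs hole_red in stand", t.inv().apply(np.r_[r[0][:2],.132]-h[0][1]).round(4))
```

```text
[ 0.58759685 -0.06767047  0.28022554] [-0.42653457 -0.39492399 -0.66226762]
[(array([311.5, 171.1]), array([ 0.5837, -0.0304,  0.132 ])), (array([311.4,  30.8]), array([0.5788, 0.0631, 0.132 ])), None]
[ 0.5872 -0.0675  0.053   0.0907] 0.236
vs hole_red in stand [ 0.0015 -0.0373  0.    ]
```

View pics/w5.png

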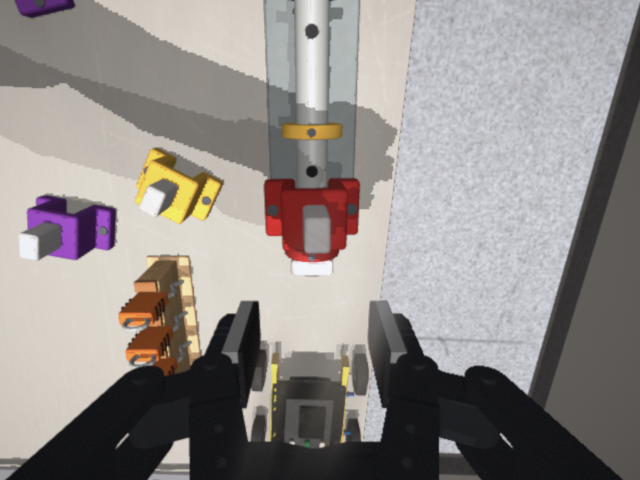

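Run:
```python
from mv import *
go([.4245,-.19,.25],.045)
```

```text
slide [-113.8 -168.8   28.7] rot [ 0.002 -0.     0.007] rows 4.9 t 8.8
```

Call:
carry_out([
  {"slide":[-25,-37,0],"delta_rot":[0,0,0.007]},
  {"slide":[-50,-70,5],"delta_rot":[0,0,0.007]},
  {"slide":[-75,-110,10],"delta_rot":[0,0,0.007]},
  {"slide":[-100,-150,20],"delta_rot":[0,0,0.007]},
  {"slide":[-114,-169,28],"delta_rot":[0,0,0.007]},
  {"slide":[-114,-169,28],"delta_rot":[0,0,0.007]},
  {"slide":[-114,-169,28],"delta_rot":[0,0,0.007]},
  {"slide":[-114,-169,28],"delta_rot":[0,0,0.007]},
], fingers=70)

```text
clock: 9.52
position: [0.4248, -0.1902, 0.2506]
eef_rot: [0.0, 0.691, 0.723, 0.001]
wrist_force: [0.6, 0.8, -0.2]
opening: 0.819
finger_force: 0.0
```

Run:
```python
from mv import *
s,c,im=snap("w6");print(s["position"])
m=mask(im,"orange",None,150,60);print(m.sum())
r=fit(HEAD,[.4245,-.2274,.035],[(m,c)]);print(r[0].round(4),round(r[1],3))
o=im.copy(); k=render(HEAD,r[0],c)>.5
o[...,1]=np.where(k,o[...,1]//2+100,o[...,1]);cv2.imwrite("pics/w6o.png",o[:,:,::-1])
```

```text
[ 0.42480769 -0.19021582  0.25058054]
3551.0
[ 0.4295 -0.2404  0.0461] 0.371
```

View pics/w6o.png

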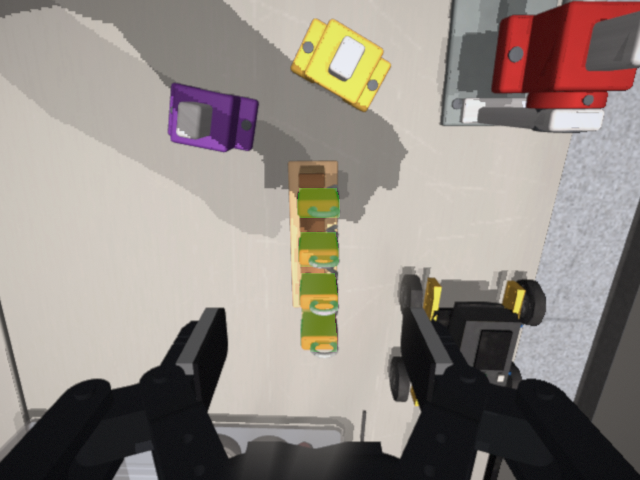

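Run:
```python
from mv import *
im=cv2.imread("pics/w6.png")
cv2.imwrite("pics/w6c.png",cv2.resize(im[150:370,250:390],None,fx=2.7,fy=2.7,interpolation=cv2.INTER_CUBIC))
```

```text
(no output)
```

View pics/w6c.png

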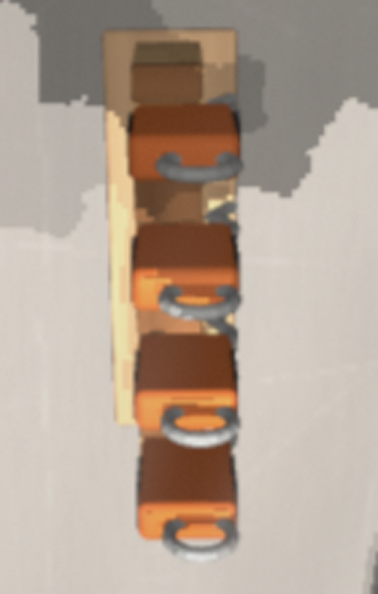

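Run:
```python
from mv import *
c=bot.camera_params("wrist");s=bot.state();print(s["position"])
for u,v in [(318.5,217.4),(318.9,265.6),(319.6,311),(319.6,350),(318.9,249.3),(319.6,293.7),(319.6,328.9)]: print(u,v,ray((u,v),.108,c).round(4))
# base corners of the wood plate on table? crop (105,30),(237,30),(117,422)
for a,b in [(105,30),(237,30),(117,422)]:
    print(ray((250+a/2.7,150+b/2.7),.0,c).round(4))
```

```text
[ 0.42545119 -0.18988137  0.2507645 ]
318.5 217.4 [ 0.4283 -0.1868  0.108 ]
318.9 265.6 [ 0.4306 -0.2267  0.108 ]
319.6 311 [ 0.4333 -0.2676  0.108 ]
319.6 350 [ 0.4352 -0.3057  0.108 ]
318.9 249.3 [ 0.4299 -0.2128  0.108 ]
319.6 293.7 [ 0.4324 -0.2516  0.108 ]
319.6 328.9 [ 0.4341 -0.2847  0.108 ]
[ 0.3986 -0.1605  0.    ]
[ 0.4476 -0.1583  0.    ]
[ 0.4078 -0.3245  0.    ]
```

Run:
```python
from mv import *
go([.4285,-.180,.075],.056)
```

```text
slide [  9.7   3.1 175.8] rot [ 0.002 -0.    -0.01 ] rows 4.2 t 9.6
```

Call:
carry_out([
  {"slide":[9.7,3.1,20],"delta_rot":[0,0,-0.01]},
  {"slide":[9.7,3.1,50],"delta_rot":[0,0,-0.01]},
  {"slide":[9.7,3.1,90],"delta_rot":[0,0,-0.01]},
  {"slide":[9.7,3.1,120],"delta_rot":[0,0,-0.01]},
  {"slide":[9.7,3.1,150],"delta_rot":[0,0,-0.01]},
  {"slide":[9.7,3.1,170],"delta_rot":[0,0,-0.01]},
  {"slide":[9.7,3.1,176],"delta_rot":[0,0,-0.01]},
  {"slide":[9.7,3.1,176],"delta_rot":[0,0,-0.01]},
])

```text
clock: 10.23
position: [0.428, -0.1798, 0.0737]
eef_rot: [-0.0, 0.687, 0.727, 0.001]
wrist_force: [-0.2, -0.1, 0.3]
opening: 0.823
finger_force: 0.0
```

Call:
carry_out([
  {"slide":[0,0,0],"delta_rot":[0,0,0]},
  {"slide":[0,0,0],"delta_rot":[0,0,0]},
  {"slide":[0,0,0],"delta_rot":[0,0,0]},
  {"slide":[0,0,0],"delta_rot":[0,0,0]},
  {"slide":[0,0,0],"delta_rot":[0,0,0]},
  {"slide":[0,0,0],"delta_rot":[0,0,0]},
], fingers=0)

```text
clock: 10.73
position: [0.4288, -0.1806, 0.0766]
eef_rot: [0.002, 0.687, 0.726, 0.002]
wrist_force: [0.1, 0.2, 5.1]
opening: 0.364
finger_force: 58.9
```

Run:
```python
from mv import *
s=bot.state();print(s)
```

```text
{'clock': 10.7333, 'joint_pos': array([ 0.13373876,  0.57590896,  0.2058891 ,  2.32523686, -0.43768312,
        0.26903813,  0.78569589]), 'dq': array([-4.87962203e-04, -6.10597394e-05,  5.10557675e-04,  5.65613005e-04,
        2.25737091e-04, -1.70176171e-03,  1.89294185e-03]), 'effort': array([ 1.35473027e-01, -5.45085311e+01,  4.04033482e+00, -7.55401969e+00,
        1.45520089e-02, -1.68030406e-01,  6.75581668e-05]), 'position': array([ 0.4287706 , -0.18057166,  0.07662176]), 'eef_rot': array([0.00213717, 0.68725622, 0.72640979, 0.00177421]), 'wrist_force': array([0.12254091, 0.15724577, 5.11833797]), 'wrist_torque': array([ 0.13570536,  0.11501826, -0.03406092]), 'finger_force': 58.91234815120697, 'opening': 0.36397542985405024}
```

Call:
carry_out([
  {"slide":[0,0,-15],"delta_rot":[0,0,0]},
  {"slide":[0,0,-40],"delta_rot":[0,0,0]},
  {"slide":[0,0,-70],"delta_rot":[0,0,0]},
  {"slide":[0,0,-110],"delta_rot":[0,0,0]},
  {"slide":[0,0,-150],"delta_rot":[0,0,0]},
  {"slide":[0,0,-180],"delta_rot":[0,0,0]},
  {"slide":[0,0,-180],"delta_rot":[0,0,0]},
  {"slide":[0,0,-180],"delta_rot":[0,0,0]},
])

```text
clock: 11.4
position: [0.4283, -0.1805, 0.2577]
eef_rot: [0.003, 0.687, 0.727, 0.003]
wrist_force: [0.5, 0.4, -2.0]
opening: 0.366
finger_force: 59.5
```

Run:
```python
from mv import *
s,c,im=snap("w7");print(s["position"],s["opening"],s["wrist_force"])
go([.5847,-.0304,.245],.0528)
cv2.imwrite("pics/w7c.png",cv2.resize(im[150:480,220:420,::-1],None,fx=1.8,fy=1.8))
```

```text
[ 0.4282769  -0.1804585   0.25773131] 0.3661516038618124 [ 0.5017081   0.44827892 -2.00112155]
slide [140.7 165.2  12.4] rot [ 0.006 -0.     0.003] rows 5.2 t 11.4
```

View pics/w7c.png

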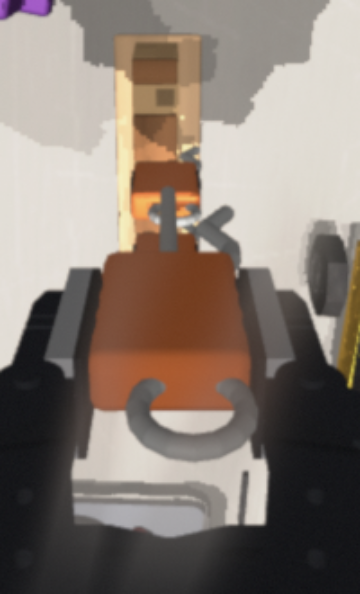

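Run:
```python
from mv import *
c=bot.camera_params("wrist");s=bot.state();t=rot(s["eef_rot"]);print(s["position"])
im=cv2.imread("pics/w7.png")[:,:,::-1];g=im.mean(2)
cv2.imwrite("pics/w7d.png",cv2.resize(im[235:300,280:350,::-1],None,fx=8,fy=8,interpolation=cv2.INTER_CUBIC))
for uv in [(312.8,253.5),(312.8,256)]:
    print(uv,t.inv().apply(ray(uv,s["position"][2]-.0696,c)-s["position"]).round(4))
# head underside front edge: crop (105..240, 253)
for uv in [(220+105/1.8,150+253/1.8),(220+238/1.8,150+253/1.8)]:
    print(uv,t.inv().apply(ray(uv,s["position"][2]-.0146,c)-s["position"]).round(4))
```

```text
[ 0.42756347 -0.18014889  0.25635556]
(312.8, 253.5) [ 0.0021 -0.0015  0.0696]
(312.8, 256) [ 0.0005 -0.0015  0.0696]
(278.3333333333333, 290.55555555555554) [ 0.0058 -0.0167  0.0145]
(352.22222222222223, 290.55555555555554) [0.0058 0.0164 0.0147]
```

View pics/w7d.png

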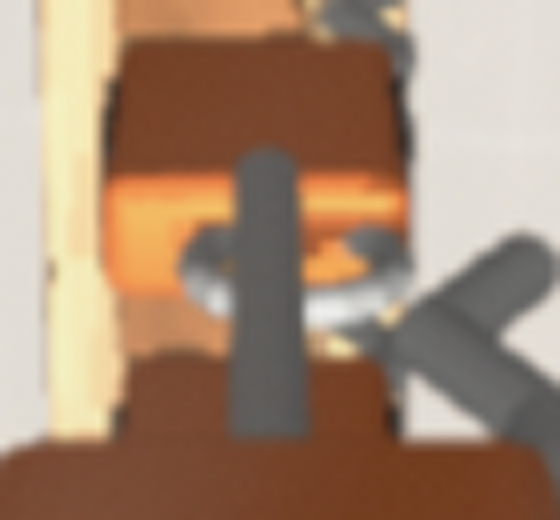

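Run:
```python
from mv import *
s=bot.state();print(s["position"],s["dq"].round(3))
go([.585,-.0306,.256],.0528)
```

```text
[ 0.42756347 -0.18014889  0.25635556] [ 0.017  0.039 -0.016  0.02  -0.004 -0.008  0.003]
slide [140.5 165.5   1.4] rot [ 0.006 -0.     0.003] rows 5.2 t 11.4
```

Call:
carry_out([
  {"slide":[20,25,0],"delta_rot":[0.004,0,0]},
  {"slide":[45,55,0],"delta_rot":[0.004,0,0]},
  {"slide":[70,85,0],"delta_rot":[0.004,0,0]},
  {"slide":[100,118,0],"delta_rot":[0.004,0,0]},
  {"slide":[125,148,0],"delta_rot":[0.004,0,0]},
  {"slide":[140.5,165.5,0],"delta_rot":[0.004,0,0]},
  {"slide":[140.5,165.5,0],"delta_rot":[0.004,0,0]},
  {"slide":[140.5,165.5,0],"delta_rot":[0.004,0,0]},
])

```text
clock: 12.12
position: [0.5847, -0.0299, 0.2538]
eef_rot: [-0.001, 0.686, 0.727, -0.002]
wrist_force: [-0.2, -0.1, -0.4]
opening: 0.365
finger_force: 59.6
```

Run:
```python
from mv import *
s=bot.state();print(s["position"],s["dq"].round(3),s["eef_rot"].round(4))
go([.585,-.0306,.222],.0528)
```

```text
[ 0.58467541 -0.02993592  0.25384662] [ 0.027 -0.03   0.034  0.037  0.01   0.001  0.007] [-0.0013  0.6865  0.7272 -0.0016]
slide [-0.7  0.4 31.8] rot [-0.004  0.     0.005] rows 0.8 t 12.1
```

Call:
carry_out([
  {"slide":[-0.5,0.4,10],"delta_rot":[-0.003,0,0.004]},
  {"slide":[-0.5,0.4,20],"delta_rot":[-0.003,0,0.004]},
  {"slide":[-0.5,0.4,31],"delta_rot":[-0.003,0,0.004]},
  {"slide":[-0.5,0.4,31],"delta_rot":[-0.003,0,0.004]},
  {"slide":[-0.5,0.4,31],"delta_rot":[-0.003,0,0.004]},
  {"slide":[-0.5,0.4,31],"delta_rot":[-0.003,0,0.004]},
])

```text
clock: 12.62
position: [0.5852, -0.0322, 0.2248]
eef_rot: [0.001, 0.689, 0.725, 0.001]
wrist_force: [0.2, -0.3, -0.9]
opening: 0.362
finger_force: 59.6
```

Run:
```python
from mv import *
s,c,im=snap("w8");print(s["position"],s["eef_rot"].round(4),s["wrist_force"])
t=rot(s["eef_rot"])
h=holes(im,c,HOLES[1:2]);print(h,t.inv().apply(h[0][1]-s["position"]))
cv2.imwrite("pics/w8c.png",cv2.resize(im[200:300,260:380,::-1],None,fx=6,fy=6,interpolation=cv2.INTER_CUBIC))
print("expected hole_red px",proj([.5838,-.0303,.132],c))
```

```text
[ 0.58517149 -0.03221704  0.22477158] [7.000e-04 6.892e-01 7.246e-01 6.000e-04] [ 0.16155174 -0.32729651 -0.94420256]
[(array([312.5,  83.6]), array([0.5789, 0.0632, 0.132 ]))] [ 0.09561992 -0.00165038  0.09276   ]
expected hole_red px [[312.93634755 240.40278244]]
```

View pics/w8c.png

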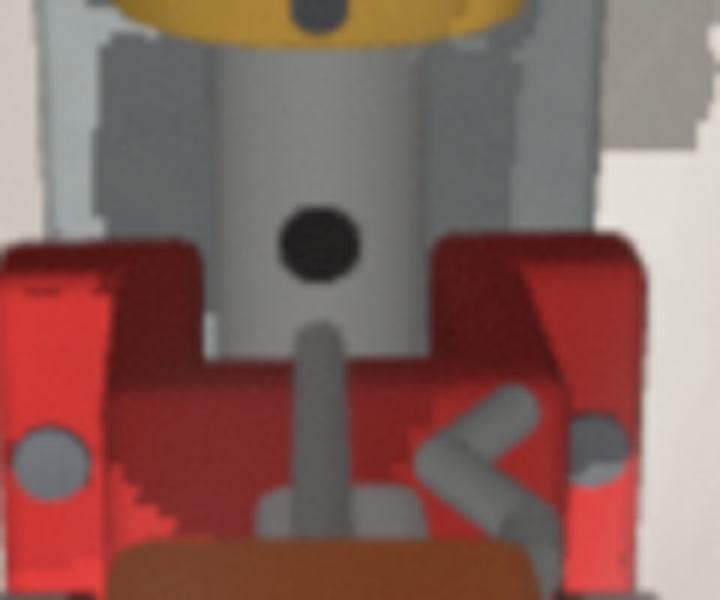

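Run:
```python
from mv import *
c=bot.camera_params("wrist");s=bot.state();t=rot(s["eef_rot"]);p=s["position"];print(p)
for n,uv,z in [("hole",(313.2,240.8),.132),("tipend",(313,253.7),p[2]-.0696),("tipc",(313,257.5),p[2]-.067)]:
    print(n,t.inv().apply(ray(uv,z,c)-p).round(4))
go([p[0],p[1],p[2]],.0528)
```

```text
[ 0.58539662 -0.03205923  0.22505356]
hole [ 0.0016 -0.0013  0.0931]
tipend [ 0.0019 -0.0013  0.0696]
tipc [ 0.0005 -0.0013  0.067 ]
slide [0. 0. 0.] rot [ 0.002  0.    -0.002] rows 0.0 t 12.7
```

Call:
carry_out([
  {"slide":[1.5,0,0],"delta_rot":[0.001,0,0]},
  {"slide":[1.5,0,8],"delta_rot":[0.001,0,0]},
  {"slide":[1.5,0,16],"delta_rot":[0.001,0,0]},
  {"slide":[1.5,0,22],"delta_rot":[0.001,0,0]},
  {"slide":[1.5,0,26],"delta_rot":[0.001,0,0]},
  {"slide":[1.5,0,30],"delta_rot":[0.001,0,0]},
  {"slide":[1.5,0,34],"delta_rot":[0.001,0,0]},
  {"slide":[1.5,0,34],"delta_rot":[0.001,0,0]},
])

```text
clock: 13.33
position: [0.585, -0.0302, 0.1899]
eef_rot: [-0.0, 0.689, 0.725, -0.0]
wrist_force: [0.8, 0.6, -1.1]
opening: 0.366
finger_force: 59.6
```

Call:
carry_out([
  {"slide":[0,0,6],"delta_rot":[0,0,0]},
  {"slide":[0,0,12],"delta_rot":[0,0,0]},
  {"slide":[0,0,18],"delta_rot":[0,0,0]},
  {"slide":[0,0,24],"delta_rot":[0,0,0]},
  {"slide":[0,0,30],"delta_rot":[0,0,0]},
  {"slide":[0,0,36],"delta_rot":[0,0,0]},
  {"slide":[0,0,40],"delta_rot":[0,0,0]},
  {"slide":[0,0,40],"delta_rot":[0,0,0]},
])

```text
clock: 14.0
position: [0.5845, -0.0301, 0.1496]
eef_rot: [-0.0, 0.689, 0.725, -0.0]
wrist_force: [0.4, -0.5, -2.2]
opening: 0.367
finger_force: 59.4
```

Call:
carry_out([
  {"slide":[0,0,1.5],"delta_rot":[0,0,0]},
  {"slide":[0,0,3],"delta_rot":[0,0,0]},
  {"slide":[0,0,4],"delta_rot":[0,0,0]},
  {"slide":[0,0,4],"delta_rot":[0,0,0]},
])

```text
clock: 14.33
position: [0.5851, -0.0302, 0.1468]
eef_rot: [0.0, 0.689, 0.725, 0.0]
wrist_force: [-0.7, 0.1, -0.8]
opening: 0.362
finger_force: 59.8
```

Call:
carry_out([
  {"slide":[0,0,1],"delta_rot":[0,0,0]},
  {"slide":[0,0,2],"delta_rot":[0,0,0]},
  {"slide":[0,0,3],"delta_rot":[0,0,0]},
  {"slide":[0,0,3],"delta_rot":[0,0,0]},
])

```text
clock: 14.67
position: [0.5853, -0.0303, 0.1463]
eef_rot: [0.0, 0.689, 0.725, 0.001]
wrist_force: [-8.6, 1.8, 28.9]
opening: 0.366
finger_force: 63.6
```

Call:
carry_out([
  {"slide":[0,0,-2.5],"delta_rot":[0,0,0]},
  {"slide":[0,0,-2.5],"delta_rot":[0,0,0]},
])

```text
clock: 14.83
position: [0.5857, -0.0302, 0.1472]
eef_rot: [0.001, 0.689, 0.725, 0.001]
wrist_force: [-0.1, -0.4, -0.3]
opening: 0.366
finger_force: 59.7
```

Call:
carry_out([
  {"slide":[0,0,0],"delta_rot":[0,0,0]},
  {"slide":[0,0,0],"delta_rot":[0,0,0]},
  {"slide":[0,0,0],"delta_rot":[0,0,0]},
  {"slide":[0,0,0],"delta_rot":[0,0,0]},
  {"slide":[0,0,0],"delta_rot":[0,0,0]},
], fingers=60)

```text
clock: 15.25
position: [0.5853, -0.0302, 0.146]
eef_rot: [0.0, 0.689, 0.725, 0.0]
wrist_force: [-0.1, 0.0, 0.3]
opening: 0.699
finger_force: 0.0
```

Call:
carry_out([
  {"slide":[0,0,-15],"delta_rot":[0,0,0]},
  {"slide":[0,0,-40],"delta_rot":[0,0,0]},
  {"slide":[0,0,-80],"delta_rot":[0,0,0]},
  {"slide":[0,0,-120],"delta_rot":[0,0,0]},
  {"slide":[0,0,-120],"delta_rot":[0,0,0]},
  {"slide":[0,0,-120],"delta_rot":[0,0,0]},
])

```text
clock: 15.75
position: [0.5863, -0.0303, 0.2686]
eef_rot: [0.002, 0.689, 0.725, 0.002]
wrist_force: [-0.2, 0.1, -0.7]
opening: 0.699
finger_force: 0.0
```

Run:
```python
from mv import *
s=bot.state();print(s["position"])
it=bot.capture("top");ct=bot.camera_params("top");cv2.imwrite("pics/top1.png",it[:,:,::-1])
s,c,im=snap("w9")
RANGE["yellow"]=(15,40);RANGE["orange"]=(5,19)
for n,q in [("blue",[.4468,.1803,.4353]),("yellow",[.4422,-.0733,-.44])]:
    u,v=proj([*q[:2],.04],ct)[0]; m=mask(it,n,(u-28,v-28,u+28,v+28),90,25);r=fit(W,q,[(m,ct)]);print("top",n,r[0].round(4),round(r[1],3))
# wrist view of the clip: mean orange
q=np.array([.585,-.0303,.0528])
CL=([box(32,14,(132,178))],[])
u=proj([.585,-.03,.15],c)[0]; m=mask(im,"orange",(u[0]-50,u[1]-60,u[0]+50,u[1]+60),120,30)
r=fit(CL,[*q,0],[(m,c)],(.004,.004,.05,.006));print("clip",r[0].round(4),round(r[1],3))
go([.4422,-.0733,.15],-.44)
```

```text
[ 0.58632691 -0.03027174  0.26855717]
top blue [0.4468 0.1803 0.4353] 1.0
top yellow [ 0.4449 -0.0722 -0.4496] 0.201
clip [ 0.5842 -0.0374  0.1124 -0.025 ] 0.219
slide [ -36.1 -144.7  115.8] rot [ 0.    -0.     0.491] rows 4.5 t 15.8
```

Run:
```python
from mv import *
it=cv2.imread("pics/top1.png");w=cv2.imread("pics/w9.png")
for n,im in(("top",it),("w",w)):
    m=mask(im[:,:,::-1].copy(),"blue",None,90,25).astype(np.uint8);k,l,st,ce=cv2.connectedComponentsWithStats(m)
    print(n,[(st[i,4],ce[i].round(0)) for i in range(1,k) if st[i,4]>40])
a=cv2.resize(it[150:350,150:470],(640,400)[:2] and (400,250));b=cv2.resize(w,(400,300))
o=np.zeros((600,800,3),np.uint8);o[:250,:400]=a;o[250:550,:400]=b
o[:600,400:]=cv2.resize(w[120:420,220:420],(400,600),interpolation=cv2.INTER_CUBIC);cv2.imwrite("pics/comp1.png",o)
```

```text
top []
w [(np.int32(1192), array([312.,  43.]))]
```

View pics/comp1.png

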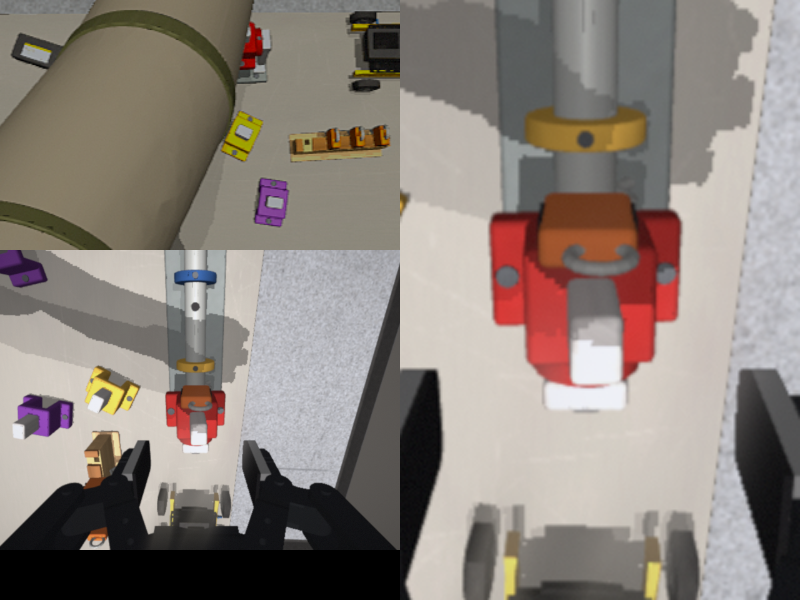

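Call:
carry_out([
  {"slide":[-6,-25,0],"delta_rot":[0,0,0.08]},
  {"slide":[-14,-60,10],"delta_rot":[0,0,0.18]},
  {"slide":[-24,-95,40],"delta_rot":[0,0,0.28]},
  {"slide":[-33,-130,75],"delta_rot":[0,0,0.38]},
  {"slide":[-36,-144,110],"delta_rot":[0,0,0.47]},
  {"slide":[-36,-144,115],"delta_rot":[0,0,0.491]},
  {"slide":[-36,-144,115],"delta_rot":[0,0,0.491]},
  {"slide":[-36,-144,115],"delta_rot":[0,0,0.491]},
], fingers=85)

```text
clock: 16.52
position: [0.4428, -0.0737, 0.1503]
eef_rot: [-0.0, 0.844, 0.536, -0.001]
wrist_force: [0.2, -0.1, 0.1]
opening: 0.992
finger_force: 0.0
```

Run:
```python
from mv import *
s,c,im=snap("w10");print(s["position"])
RANGE["yellow"]=(15,40)
u=proj([.4422,-.0733,.04],c)[0];print(u)
m=mask(im,"yellow",(u[0]-110,u[1]-110,u[0]+110,u[1]+110),90,25)
r=fit(W,[.4422,-.0733,-.44],[(m,c)]);print(r[0].round(4),round(r[1],3),m.sum())
go([*r[0][:2],.057],r[0][2])
```

```text
[ 0.44278716 -0.07368032  0.15027001]
[314.45476407 233.62446999]
[ 0.4427 -0.0729 -0.4386] 0.181 6137.0
slide [ 0.1 -1.5 94.1] rot [ 0.  0. -0.] rows 2.3 t 16.6
```

Call:
carry_out([
  {"slide":[0,0,20],"delta_rot":[0,0,0]},
  {"slide":[0,0,40],"delta_rot":[0,0,0]},
  {"slide":[0,0,60],"delta_rot":[0,0,0]},
  {"slide":[0,0,80],"delta_rot":[0,0,0]},
  {"slide":[0,0,92],"delta_rot":[0,0,0]},
  {"slide":[0,0,93],"delta_rot":[0,0,0]},
  {"slide":[0,0,93],"delta_rot":[0,0,0]},
])

```text
clock: 17.15
position: [0.4445, -0.0734, 0.0583]
eef_rot: [0.0, 0.844, 0.536, 0.001]
wrist_force: [-0.3, 0.7, 0.8]
opening: 0.994
finger_force: 0.0
```

Call:
carry_out([
  {"slide":[0,0,0],"delta_rot":[0,0,0]},
  {"slide":[0,0,0],"delta_rot":[0,0,0]},
  {"slide":[0,0,0],"delta_rot":[0,0,0]},
  {"slide":[0,0,0],"delta_rot":[0,0,0]},
  {"slide":[0,0,0],"delta_rot":[0,0,0]},
  {"slide":[0,0,0],"delta_rot":[0,0,0]},
  {"slide":[0,0,0],"delta_rot":[0,0,0]},
  {"slide":[0,0,0],"delta_rot":[0,0,0]},
], fingers=0)

```text
clock: 17.82
position: [0.4437, -0.0734, 0.0587]
eef_rot: [0.0, 0.844, 0.536, 0.001]
wrist_force: [-0.0, 0.7, 9.0]
opening: 0.196
finger_force: 58.7
```

Call:
carry_out([
  {"slide":[0,0,-10],"delta_rot":[0,0,0]},
  {"slide":[0,0,-30],"delta_rot":[0,0,0]},
  {"slide":[0,0,-60],"delta_rot":[0,0,0]},
  {"slide":[0,0,-100],"delta_rot":[0,0,0]},
  {"slide":[0,0,-140],"delta_rot":[0,0,0]},
  {"slide":[0,0,-180],"delta_rot":[0,0,0]},
  {"slide":[0,0,-190],"delta_rot":[0,0,0]},
  {"slide":[0,0,-190],"delta_rot":[0,0,0]},
])

```text
clock: 18.48
position: [0.4444, -0.0732, 0.2504]
eef_rot: [0.001, 0.844, 0.536, 0.003]
wrist_force: [-0.1, 0.4, -4.5]
opening: 0.201
finger_force: 59.4
```

Run:
```python
from mv import *
s,c,im=snap("w11");s=bot.state();p=s["position"];print(p,s["opening"],s["wrist_force"])
h=np.array([.5800,.0630]);yv=np.array([-np.sin(.0528),np.cos(.0528)])
print("home_yellow TCP",h-.036*yv)
go([*(h-.028*yv),.25],.0528)
```

```text
[ 0.44343268 -0.07272851  0.24847712] 0.20230251235786026 [-5.76350390e-01  2.57921702e-03 -4.38421417e+00]
home_yellow TCP [0.58189992 0.02705017]
slide [156.2  79.2  -1. ] rot [ 0.003 -0.002 -0.491] rows 4.2 t 18.5
```

Call:
carry_out([
  {"slide":[0,0,-20],"delta_rot":[0,0,0]},
  {"slide":[30,15,-20],"delta_rot":[0,0,-0.09]},
  {"slide":[65,33,-20],"delta_rot":[0,0,-0.2]},
  {"slide":[100,50,-20],"delta_rot":[0,0,-0.32]},
  {"slide":[135,68,-20],"delta_rot":[0,0,-0.43]},
  {"slide":[156,79,-20],"delta_rot":[0,0,-0.491]},
  {"slide":[156,79,-20],"delta_rot":[0,0,-0.491]},
  {"slide":[156,79,-20],"delta_rot":[0,0,-0.491]},
])

```text
clock: 19.2
position: [0.5807, 0.035, 0.2646]
eef_rot: [-0.001, 0.688, 0.725, -0.002]
wrist_force: [-0.2, -0.3, -4.2]
opening: 0.198
finger_force: 59.8
```

Call:
carry_out([
  {"slide":[0,0,20],"delta_rot":[0,0,0]},
  {"slide":[0,0,40],"delta_rot":[0,0,0]},
  {"slide":[0,0,46],"delta_rot":[0,0,0]},
  {"slide":[0,0,46],"delta_rot":[0,0,0]},
  {"slide":[0,0,46],"delta_rot":[0,0,0]},
])

```text
clock: 19.62
position: [0.5805, 0.0333, 0.2217]
eef_rot: [-0.0, 0.689, 0.724, -0.0]
wrist_force: [0.2, 0.0, -3.4]
opening: 0.204
finger_force: 59.7
```

Run:
```python
from mv import *
s,c,im=snap("w12");p=s["position"];t=rot(s["eef_rot"]);print(p,s["eef_rot"].round(4))
for h in holes(im,c,HOLES): print(h, h and t.inv().apply(h[1]-p).round(4))
u=np.array([320,250]);RANGE["yellow"]=(15,40)
m=mask(im,"yellow",(200,200,430,480),90,25);r=fit(W,[p[0],p[1],.0528,p[2]-.0587],[(m,c)],(.005,.005,.05,.005));print("held off",t.inv().apply(np.r_[r[0][:2],r[0][3]]-p).round(4),r[0][2],r[1])
yv=np.array([-np.sin(.0528),np.cos(.0528)]);q=np.array([.58,.063])-.028*yv
go([*q,.178],.0528)
```

```text
[0.58052109 0.03328518 0.22171692] [-2.000e-04  6.893e-01  7.244e-01 -4.000e-04]Traceback (most recent call last):
  File "<stdin>", line 3, in <module>
  File "mv.py", line 21, in holes
    out.append((np.round(uv,1),ray(uv,P[2],c).round(4)))
                         ^^
UnboundLocalError: cannot access local variable 'uv' where it is not associated with a value
```

```bash
sed -i 's/if w.sum()==0: break/if w.sum()==0: uv=(np.nan,np.nan);break/' mv.py
python3 - <<'E'
from mv import *
c=bot.camera_params("wrist");s=bot.state();im=cv2.imread("pics/w12.png")[:,:,::-1].copy();p=s["position"];t=rot(s["eef_rot"]);print(p)
for h in holes(im,c,HOLES[1:]): print(h, h and t.inv().apply(h[1]-p).round(4))
RANGE["yellow"]=(15,40)
m=mask(im,"yellow",(200,200,430,480),90,25);r=fit(W,[p[0],p[1],.0528,p[2]-.0587],[(m,c)],(.005,.005,.05,.005));print("held off",t.inv().apply(np.r_[r[0][:2],r[0][3]]-p).round(4),r[0][2],r[1])
yv=np.array([-np.sin(.0528),np.cos(.0528)]);q=np.array([.58,.063])-.028*yv
go([*q,.178],.0528)
E
```

```text
[0.58114316 0.03342471 0.22246544]
(array([315.2, 198.3]), array([0.5797, 0.0635, 0.132 ])) [ 0.0301 -0.      0.0905]
(array([315.2,  26.1]), array([0.5748, 0.1573, 0.132 ])) [ 0.124  -0.0002  0.0904]
held off [-0.0018 -0.0011  0.0658] 0.05036262040239753 0.3146745562553406
slide [ 1.6  0.4 44.5] rot [ 0.001  0.    -0.003] rows 1.1 t 19.7
```

Call:
carry_out([
  {"slide":[1,0.6,0],"delta_rot":[0,0,-0.002]},
  {"slide":[1,0.6,12],"delta_rot":[0,0,-0.002]},
  {"slide":[1,0.6,24],"delta_rot":[0,0,-0.002]},
  {"slide":[1,0.6,32],"delta_rot":[0,0,-0.002]},
  {"slide":[1,0.6,38],"delta_rot":[0,0,-0.002]},
  {"slide":[1,0.6,44],"delta_rot":[0,0,-0.002]},
  {"slide":[1,0.6,44],"delta_rot":[0,0,-0.002]},
])

```text
clock: 20.25
position: [0.5813, 0.035, 0.1772]
eef_rot: [-0.0, 0.688, 0.726, -0.0]
wrist_force: [0.3, -0.6, -3.7]
opening: 0.202
finger_force: 59.8
```

Call:
carry_out([
  {"slide":[0,0,8],"delta_rot":[0,0,0]},
  {"slide":[0,0,16],"delta_rot":[0,0,0]},
  {"slide":[0,0,22],"delta_rot":[0,0,0]},
  {"slide":[0,0,24],"delta_rot":[0,0,0]},
  {"slide":[0,0,24],"delta_rot":[0,0,0]},
])

```text
clock: 20.67
position: [0.5815, 0.035, 0.1535]
eef_rot: [0.0, 0.688, 0.726, -0.0]
wrist_force: [-0.2, 0.4, -3.5]
opening: 0.202
finger_force: 59.8
```

Call:
carry_out([
  {"slide":[-2,0,0],"delta_rot":[0,0,0]},
  {"slide":[-4,0,0],"delta_rot":[0,0,0]},
  {"slide":[-6,0,0],"delta_rot":[0,0,0]},
  {"slide":[-6.5,0,0],"delta_rot":[0,0,0]},
  {"slide":[-6.5,0,0],"delta_rot":[0,0,0]},
])

```text
clock: 21.08
position: [0.5823, 0.0282, 0.1546]
eef_rot: [0.001, 0.688, 0.725, 0.001]
wrist_force: [0.4, 0.9, -3.5]
opening: 0.197
finger_force: 59.8
```

Call:
carry_out([
  {"slide":[-0.7,0,0],"delta_rot":[0,0,0]},
  {"slide":[-1.4,0,0],"delta_rot":[0,0,0]},
  {"slide":[-2,0,0],"delta_rot":[0,0,0]},
  {"slide":[-2,0,0],"delta_rot":[0,0,0]},
])

```text
clock: 21.42
position: [0.5823, 0.0265, 0.1543]
eef_rot: [0.0, 0.688, 0.726, 0.0]
wrist_force: [-0.0, -0.8, -3.2]
opening: 0.2
finger_force: 59.8
```

Call:
carry_out([
  {"slide":[-1,0,0],"delta_rot":[0,0,0]},
  {"slide":[-2,0,0],"delta_rot":[0,0,0]},
  {"slide":[-3,0,0],"delta_rot":[0,0,0]},
  {"slide":[-3,0,0],"delta_rot":[0,0,0]},
])

```text
clock: 21.75
position: [0.5823, 0.0262, 0.1544]
eef_rot: [-0.001, 0.687, 0.726, 0.001]
wrist_force: [-1.0, 8.7, 0.0]
opening: 0.2
finger_force: 60.4
```

Call:
carry_out([
  {"slide":[2.3,0,0],"delta_rot":[0,0,0]},
  {"slide":[2.3,0,2],"delta_rot":[0,0,0]},
  {"slide":[2.3,0,3.5],"delta_rot":[0,0,0]},
  {"slide":[2.3,0,3.5],"delta_rot":[0,0,0]},
])

```text
clock: 22.08
position: [0.5825, 0.0264, 0.1507]
eef_rot: [0.0, 0.688, 0.726, 0.001]
wrist_force: [0.2, 4.8, -2.1]
opening: 0.203
finger_force: 60.1
```

Call:
carry_out([
  {"slide":[0,0,0],"delta_rot":[0,0,0]},
  {"slide":[0,0,0],"delta_rot":[0,0,0]},
  {"slide":[0,0,0],"delta_rot":[0,0,0]},
  {"slide":[0,0,0],"delta_rot":[0,0,0]},
  {"slide":[0,0,0],"delta_rot":[0,0,0]},
  {"slide":[0,0,0],"delta_rot":[0,0,0]},
], fingers=45)

```text
clock: 22.58
position: [0.5824, 0.0256, 0.1509]
eef_rot: [0.001, 0.688, 0.725, 0.0]
wrist_force: [0.2, 0.2, 0.6]
opening: 0.528
finger_force: 0.0
```

Call:
carry_out([
  {"slide":[0,0,-15],"delta_rot":[0,0,0]},
  {"slide":[0,0,-40],"delta_rot":[0,0,0]},
  {"slide":[0,0,-80],"delta_rot":[0,0,0]},
  {"slide":[0,0,-115],"delta_rot":[0,0,0]},
  {"slide":[0,0,-115],"delta_rot":[0,0,0]},
  {"slide":[0,0,-115],"delta_rot":[0,0,0]},
])

```text
clock: 23.08
position: [0.5832, 0.0258, 0.2679]
eef_rot: [0.002, 0.688, 0.726, 0.002]
wrist_force: [-1.1, -0.3, 0.2]
opening: 0.526
finger_force: 0.0
```

Run:
```python
from mv import *
s,c,im=snap("w13");p=s["position"];print(p,s["clock"])
h=holes(im,c,HOLES[1:]);print(h)
RANGE["yellow"]=(15,40);m=mask(im,"yellow",None,90,25);u=proj([.582,.027,.11],c)[0];m=mask(im,"yellow",(u[0]-70,u[1]-50,u[0]+70,u[1]+60),90,25)
r=fit(W,[.582,.027,.0528,.092],[(m,c)],(.005,.005,.05,.005));print(r[0].round(4),round(r[1],3),R.from_euler('z',.0528).inv().apply(np.r_[r[0][:2],.132]-h[0][1]).round(4))
print("clip2 grasp");s=bot.state();go([.4309,-.2203,.27],.056);
```

```text
[0.58316504 0.02581264 0.26785634] 23.0833
[(array([310.9, 173.4]), array([0.5789, 0.0634, 0.132 ])), (array([311. ,  26.8]), array([0.5741, 0.1569, 0.132 ]))]
[0.5814 0.0253 0.0569 0.0845] 0.18 [ 0.0005 -0.0382  0.    ]
clip2 grasp
slide [-237.9 -164.2   -4.2] rot [ 0.002 -0.001 -0.003] rows 6.9 t 23.1
```

Call:
carry_out([
  {"slide":[-30,-20,-4],"delta_rot":[0,0,0]},
  {"slide":[-65,-45,-4],"delta_rot":[0,0,0]},
  {"slide":[-98,-68,-4],"delta_rot":[0,0,0]},
  {"slide":[-131,-91,-4],"delta_rot":[0,0,0]},
  {"slide":[-164,-114,-4],"delta_rot":[0,0,-0.003]},
  {"slide":[-197,-137,-4],"delta_rot":[0,0,-0.003]},
  {"slide":[-225,-155,-4],"delta_rot":[0,0,-0.003]},
  {"slide":[-238,-164,-4],"delta_rot":[0,0,-0.003]},
], fingers=70)

```text
clock: 23.8
position: [0.4276, -0.2237, 0.2687]
eef_rot: [-0.0, 0.689, 0.725, -0.001]
wrist_force: [0.6, -0.2, 0.2]
opening: 0.82
finger_force: 0.0
```

Call:
carry_out([
  {"slide":[0,0,40],"delta_rot":[0,0,0]},
  {"slide":[0,0,80],"delta_rot":[0,0,0]},
  {"slide":[0,0,100],"delta_rot":[0,0,0]},
  {"slide":[0,0,100],"delta_rot":[0,0,0]},
  {"slide":[0,0,100],"delta_rot":[0,0,0]},
])

```text
clock: 24.22
position: [0.4299, -0.2204, 0.1684]
eef_rot: [-0.001, 0.687, 0.726, -0.001]
wrist_force: [0.8, -0.3, 0.7]
opening: 0.818
finger_force: 0.0
```

Run:
```python
from mv import *
s=bot.state();print(s["position"],s["dq"].round(2))
go([.431,-.2206,.0755],.056)
```

```text
[ 0.42991642 -0.22040715  0.16840409] [-0.02 -0.05  0.03 -0.03  0.01  0.02 -0.01]
slide [-0.4  1.4 92.9] rot [-0.003 -0.001 -0.001] rows 2.2 t 24.2
```

Call:
carry_out([
  {"slide":[0,1,20],"delta_rot":[-0.002,0,0]},
  {"slide":[0,1,40],"delta_rot":[-0.002,0,0]},
  {"slide":[0,1,60],"delta_rot":[-0.002,0,0]},
  {"slide":[0,1,80],"delta_rot":[-0.002,0,0]},
  {"slide":[0,1,90],"delta_rot":[-0.002,0,0]},
  {"slide":[0,1,92],"delta_rot":[-0.002,0,0]},
  {"slide":[0,1,92],"delta_rot":[-0.002,0,0]},
])

```text
clock: 24.8
position: [0.4327, -0.2207, 0.0782]
eef_rot: [0.001, 0.687, 0.727, 0.001]
wrist_force: [-0.3, 0.3, 0.6]
opening: 0.816
finger_force: 0.0
```

Call:
carry_out([
  {"slide":[0,0,0],"delta_rot":[0,0,0]},
  {"slide":[0,0,0],"delta_rot":[0,0,0]},
  {"slide":[0,0,0],"delta_rot":[0,0,0]},
  {"slide":[0,0,0],"delta_rot":[0,0,0]},
  {"slide":[0,0,0],"delta_rot":[0,0,0]},
  {"slide":[0,0,0],"delta_rot":[0,0,0]},
], fingers=0)

```text
clock: 25.3
position: [0.4328, -0.2205, 0.0785]
eef_rot: [0.002, 0.687, 0.727, 0.001]
wrist_force: [-0.7, 1.4, 8.3]
opening: 0.366
finger_force: 58.6
```

Call:
carry_out([
  {"slide":[0,0,-15],"delta_rot":[0,0,0]},
  {"slide":[0,0,-40],"delta_rot":[0,0,0]},
  {"slide":[0,0,-70],"delta_rot":[0,0,0]},
  {"slide":[0,0,-110],"delta_rot":[0,0,0]},
  {"slide":[0,0,-150],"delta_rot":[0,0,0]},
  {"slide":[0,0,-190],"delta_rot":[0,0,0]},
  {"slide":[0,0,-205],"delta_rot":[0,0,0]},
  {"slide":[0,0,-205],"delta_rot":[0,0,0]},
])

```text
clock: 25.97
position: [0.4331, -0.2213, 0.2866]
eef_rot: [0.004, 0.687, 0.727, 0.003]
wrist_force: [0.6, -0.1, -0.7]
opening: 0.365
finger_force: 59.4
```

```bash
cat >> mv.py <<'E'
def tip(s,c,im,dz,mm=True):
    """leg tip in tool frame: dark thin vertical bar right under expected tip"""
    g=cv2.cvtColor(im,cv2.COLOR_RGB2HSV); t=rot(s["eef_rot"]);p=s["position"]
    m=((g[...,1]<45)&(g[...,2]>55)&(g[...,2]<140)).astype(np.uint8)
    u0,v0=proj(p+t.apply([0,-.0012,dz+.053]),c)[0]; u0=int(round(u0));v0=int(round(v0))
    rows=[]
    for v in range(v0-20,v0+16):
        xs=[x for x in range(u0-8,u0+9) if m[v,x]]
        rows.append((v,len(xs),np.mean(xs) if xs else 0))
    return (u0,v0),rows
E
python3 - <<'E'
from mv import *
s,c,im=snap("w14");print(s["position"],s["opening"],s["eef_rot"].round(4))
uv,rows=tip(s,c,im,.0146);print(uv);print([(a,b,round(float(d),1)) for a,b,d in rows])
s=bot.state();go([.5801,.0635,s["position"][2]],.0528)
E
```

```text
[ 0.43306604 -0.22126164  0.28659814] 0.36472072538761624 [0.0041 0.6869 0.7267 0.0031]
(313, 258)
[(238, 0, 0.0), (239, 0, 0.0), (240, 0, 0.0), (241, 0, 0.0), (242, 0, 0.0), (243, 0, 0.0), (244, 0, 0.0), (245, 0, 0.0), (246, 0, 0.0), (247, 0, 0.0), (248, 0, 0.0), (249, 0, 0.0), (250, 3, 315.3), (251, 4, 313.0), (252, 2, 313.0), (253, 2, 310.5), (254, 5, 310.0), (255, 8, 309.5), (256, 8, 310.5), (257, 8, 310.5), (258, 8, 310.5), (259, 8, 310.5), (260, 11, 313.1), (261, 12, 314.3), (262, 12, 314.3), (263, 11, 314.1), (264, 10, 313.7), (265, 9, 311.7), (266, 8, 310.5), (267, 8, 310.5), (268, 8, 310.5), (269, 8, 310.5), (270, 8, 310.5), (271, 8, 310.5), (272, 8, 310.5), (273, 8, 310.5)]
slide [275.1 163.6   1.1] rot [0.007 0.001 0.004] rows 7.7 t 26.0
```

Call:
carry_out([
  {"slide":[30,18,0],"delta_rot":[0.006,0,0.003]},
  {"slide":[65,39,0],"delta_rot":[0.006,0,0.003]},
  {"slide":[100,60,0],"delta_rot":[0.006,0,0.003]},
  {"slide":[135,81,0],"delta_rot":[0.006,0,0.003]},
  {"slide":[170,102,0],"delta_rot":[0.006,0,0.003]},
  {"slide":[205,123,0],"delta_rot":[0.006,0,0.003]},
  {"slide":[240,144,0],"delta_rot":[0.006,0,0.003]},
  {"slide":[275,165.4,0],"delta_rot":[0.006,0,0.003]},
])

```text
clock: 26.68
position: [0.581, 0.0653, 0.2813]
eef_rot: [-0.002, 0.688, 0.726, -0.002]
wrist_force: [1.1, 0.6, -0.1]
opening: 0.359
finger_force: 59.3
```

Call:
carry_out([
  {"slide":[0,0,10],"delta_rot":[0,0,0]},
  {"slide":[0,0,30],"delta_rot":[0,0,0]},
  {"slide":[0,0,50],"delta_rot":[0,0,0]},
  {"slide":[0,0,57],"delta_rot":[0,0,0]},
  {"slide":[0,0,57],"delta_rot":[0,0,0]},
  {"slide":[0,0,57],"delta_rot":[0,0,0]},
])

```text
clock: 27.18
position: [0.5808, 0.0628, 0.2255]
eef_rot: [-0.001, 0.688, 0.725, -0.002]
wrist_force: [0.4, -0.5, 0.2]
opening: 0.366
finger_force: 59.4
```

```bash
cat >> mv.py <<'E'
def tiphole(name,i,dz):
    s,c,im=snap(name);p=s["position"];t=rot(s["eef_rot"]);print(p,s["eef_rot"].round(4))
    h=holes(im,c,HOLES[i:i+1],7,60)[0];print("hole",h,t.inv().apply(h[1]-p).round(4))
    uv,rows=tip(s,c,im,dz);print("exp tip",uv,[(a,b,round(float(d),1)) for a,b,d in rows if b])
    return s,c,im,t
E
python3 - <<'E'
from mv import *
tiphole("w15",1,.0165);s=bot.state();print(s["position"]);go([*s["position"]],.0528)
E
```

```text
[0.58083993 0.06281914 0.22554356] [-0.0014  0.6884  0.7254 -0.0019]
hole (array([312.9, 241.3]), array([0.5789, 0.0637, 0.132 ])) [ 0.001  -0.0015  0.0936]
exp tip (313, 257) [(237, 8, 313.0), (238, 6, 313.0), (239, 6, 313.0), (240, 4, 313.0), (241, 4, 313.0), (242, 4, 313.0), (243, 4, 313.0), (244, 6, 313.0), (245, 8, 313.0), (246, 10, 313.0), (247, 13, 313.2), (248, 17, 313.0), (249, 17, 313.0), (250, 17, 313.0), (251, 17, 313.0), (252, 17, 313.0), (253, 17, 313.0), (254, 17, 313.0), (255, 17, 313.0), (256, 17, 313.0), (257, 17, 313.0), (258, 17, 313.0), (259, 17, 313.0), (260, 10, 310.5), (261, 8, 310.5), (262, 8, 310.5), (263, 8, 310.5), (264, 8, 310.5), (265, 8, 310.5), (266, 8, 310.5), (267, 7, 311.0), (268, 8, 310.5), (269, 7, 311.0), (270, 7, 311.0), (271, 7, 311.0), (272, 7, 311.0)]
[0.58136089 0.06282699 0.22633785]
slide [0. 0. 0.] rot [-0.003  0.    -0.001] rows 0.0 t 27.2
```

Call:
carry_out([
  {"slide":[0.8,0.7,0],"delta_rot":[-0.001,0,0]},
  {"slide":[0.8,0.7,8],"delta_rot":[-0.001,0,0]},
  {"slide":[0.8,0.7,16],"delta_rot":[-0.001,0,0]},
  {"slide":[0.8,0.7,22],"delta_rot":[-0.001,0,0]},
  {"slide":[0.8,0.7,26],"delta_rot":[-0.001,0,0]},
  {"slide":[0.8,0.7,30],"delta_rot":[-0.001,0,0]},
  {"slide":[0.8,0.7,34],"delta_rot":[-0.001,0,0]},
  {"slide":[0.8,0.7,34],"delta_rot":[-0.001,0,0]},
])

```text
clock: 27.9
position: [0.5814, 0.0641, 0.1912]
eef_rot: [-0.001, 0.688, 0.726, -0.001]
wrist_force: [0.1, -0.3, -0.3]
opening: 0.365
finger_force: 59.4
```

Call:
carry_out([
  {"slide":[0,0,6],"delta_rot":[0,0,0]},
  {"slide":[0,0,12],"delta_rot":[0,0,0]},
  {"slide":[0,0,18],"delta_rot":[0,0,0]},
  {"slide":[0,0,24],"delta_rot":[0,0,0]},
  {"slide":[0,0,30],"delta_rot":[0,0,0]},
  {"slide":[0,0,36],"delta_rot":[0,0,0]},
  {"slide":[0,0,39],"delta_rot":[0,0,0]},
  {"slide":[0,0,39],"delta_rot":[0,0,0]},
])

```text
clock: 28.57
position: [0.5809, 0.0641, 0.152]
eef_rot: [-0.001, 0.688, 0.726, -0.002]
wrist_force: [0.6, 0.3, -2.3]
opening: 0.365
finger_force: 59.2
```

Call:
carry_out([
  {"slide":[0,0,1.5],"delta_rot":[0,0,0]},
  {"slide":[0,0,3],"delta_rot":[0,0,0]},
  {"slide":[0,0,4],"delta_rot":[0,0,0]},
  {"slide":[0,0,4],"delta_rot":[0,0,0]},
])

```text
clock: 28.9
position: [0.5813, 0.0642, 0.149]
eef_rot: [-0.001, 0.688, 0.726, -0.001]
wrist_force: [0.8, 0.2, 0.1]
opening: 0.363
finger_force: 59.5
```

Call:
carry_out([
  {"slide":[0,0,1],"delta_rot":[0,0,0]},
  {"slide":[0,0,2],"delta_rot":[0,0,0]},
  {"slide":[0,0,2.5],"delta_rot":[0,0,0]},
  {"slide":[0,0,2.5],"delta_rot":[0,0,0]},
])

```text
clock: 29.23
position: [0.5816, 0.0641, 0.1483]
eef_rot: [-0.001, 0.688, 0.726, -0.0]
wrist_force: [-5.0, 0.0, 19.2]
opening: 0.364
finger_force: 62.2
```

Call:
carry_out([
  {"slide":[0,0,-2],"delta_rot":[0,0,0]},
  {"slide":[0,0,-2],"delta_rot":[0,0,0]},
])

```text
clock: 29.4
position: [0.5819, 0.0642, 0.1492]
eef_rot: [-0.0, 0.688, 0.726, -0.0]
wrist_force: [-0.7, -0.3, -1.0]
opening: 0.368
finger_force: 59.7
```

Call:
carry_out([
  {"slide":[0,0,0],"delta_rot":[0,0,0]},
  {"slide":[0,0,0],"delta_rot":[0,0,0]},
  {"slide":[0,0,0],"delta_rot":[0,0,0]},
  {"slide":[0,0,0],"delta_rot":[0,0,0]},
  {"slide":[0,0,0],"delta_rot":[0,0,0]},
], fingers=60)

```text
clock: 29.82
position: [0.5816, 0.0642, 0.1485]
eef_rot: [-0.001, 0.688, 0.726, -0.001]
wrist_force: [-0.3, 0.6, -0.3]
opening: 0.702
finger_force: 0.0
```

Call:
carry_out([
  {"slide":[0,0,-15],"delta_rot":[0,0,0]},
  {"slide":[0,0,-40],"delta_rot":[0,0,0]},
  {"slide":[0,0,-80],"delta_rot":[0,0,0]},
  {"slide":[0,0,-120],"delta_rot":[0,0,0]},
  {"slide":[0,0,-120],"delta_rot":[0,0,0]},
  {"slide":[0,0,-120],"delta_rot":[0,0,0]},
])

```text
clock: 30.32
position: [0.583, 0.0642, 0.2709]
eef_rot: [0.0, 0.688, 0.726, 0.001]
wrist_force: [-0.3, 0.2, -1.4]
opening: 0.706
finger_force: 0.0
```

Run:
```python
from mv import *
s,c,im=snap("w16");s=bot.state();print(s["position"])
go([.4468,.1803,.25],.4353)
```

```text
[0.58199508 0.06442427 0.26920989]
slide [ 122.9 -128.8   19.4] rot [-0.    -0.001 -0.382] rows 4.3 t 30.4
```

Two clipped. Now the blue weight.

Call:
carry_out([
  {"slide":[20,-22,0],"delta_rot":[0,0,-0.07]},
  {"slide":[45,-48,0],"delta_rot":[0,0,-0.16]},
  {"slide":[75,-78,0],"delta_rot":[0,0,-0.25]},
  {"slide":[105,-108,10],"delta_rot":[0,0,-0.34]},
  {"slide":[123,-129,40],"delta_rot":[0,0,-0.382]},
  {"slide":[123,-129,80],"delta_rot":[0,0,-0.382]},
  {"slide":[123,-129,100],"delta_rot":[0,0,-0.382]},
  {"slide":[123,-129,100],"delta_rot":[0,0,-0.382]},
], fingers=85)

```text
clock: 31.03
position: [0.4431, 0.1796, 0.1646]
eef_rot: [-0.003, 0.537, 0.843, -0.004]
wrist_force: [-0.3, -0.3, -0.3]
opening: 0.996
finger_force: 0.0
```

Run:
```python
from mv import *
s,c,im=snap("w17");print(s["position"])
m=mask(im,"blue",None,90,25).astype(np.uint8);k,l,st,ce=cv2.connectedComponentsWithStats(m)
print([(st[i],ce[i].round(0)) for i in range(1,k) if st[i,4]>200], "expected",proj([.4468,.1803,.04],c))
i=1+np.argmax(st[1:,4]); g=ray(ce[i],.04,c)
r=fit(W,[.4468,.1803,.4353],[((l==i).astype(np.float32),c)]);print(g.round(3),r[0].round(4),round(r[1],3))
s=bot.state();print(s["position"]);go([*r[0][:2],.057],r[0][2])
```

```text
[0.44311272 0.17960441 0.16464274]
[(array([ 272,  187,  102,   78, 5081], dtype=int32), array([322., 221.])), (array([414, 435,  20,  27, 232], dtype=int32), array([421., 446.]))] expected [[321.6177611  229.92185122]]
[0.444 0.187 0.04 ] [0.4471 0.1796 0.4266] 0.181
[0.44455165 0.17938323 0.16663919]
slide [ -0.8   3.3 109.6] rot [-0.008  0.     0.009] rows 2.6 t 31.1
```

Call:
carry_out([
  {"slide":[-0.7,0.5,0],"delta_rot":[0,0,0.008]},
  {"slide":[-0.7,0.5,25],"delta_rot":[0,0,0.008]},
  {"slide":[-0.7,0.5,50],"delta_rot":[0,0,0.008]},
  {"slide":[-0.7,0.5,75],"delta_rot":[0,0,0.008]},
  {"slide":[-0.7,0.5,98],"delta_rot":[0,0,0.008]},
  {"slide":[-0.7,0.5,108],"delta_rot":[0,0,0.008]},
  {"slide":[-0.7,0.5,110],"delta_rot":[0,0,0.008]},
  {"slide":[-0.7,0.5,110],"delta_rot":[0,0,0.008]},
])

```text
clock: 31.75
position: [0.4478, 0.1795, 0.0593]
eef_rot: [-0.001, 0.542, 0.841, -0.0]
wrist_force: [-1.0, -0.2, 0.7]
opening: 0.998
finger_force: 0.0
```

Call:
carry_out([
  {"slide":[0,0,0],"delta_rot":[0,0,0]},
  {"slide":[0,0,0],"delta_rot":[0,0,0]},
  {"slide":[0,0,0],"delta_rot":[0,0,0]},
  {"slide":[0,0,0],"delta_rot":[0,0,0]},
  {"slide":[0,0,0],"delta_rot":[0,0,0]},
  {"slide":[0,0,0],"delta_rot":[0,0,0]},
  {"slide":[0,0,0],"delta_rot":[0,0,0]},
  {"slide":[0,0,0],"delta_rot":[0,0,0]},
], fingers=0)

```text
clock: 32.42
position: [0.4472, 0.1799, 0.0592]
eef_rot: [-0.001, 0.541, 0.841, -0.0]
wrist_force: [-0.1, 1.4, 6.2]
opening: 0.201
finger_force: 64.0
```

Call:
carry_out([
  {"slide":[0,0,-10],"delta_rot":[0,0,0]},
  {"slide":[0,0,-30],"delta_rot":[0,0,0]},
  {"slide":[0,0,-60],"delta_rot":[0,0,0]},
  {"slide":[0,0,-100],"delta_rot":[0,0,0]},
  {"slide":[0,0,-140],"delta_rot":[0,0,0]},
  {"slide":[0,0,-180],"delta_rot":[0,0,0]},
  {"slide":[0,0,-210],"delta_rot":[0,0,0]},
  {"slide":[0,0,-210],"delta_rot":[0,0,0]},
])

```text
clock: 33.08
position: [0.4493, 0.1803, 0.2739]
eef_rot: [0.001, 0.541, 0.841, 0.003]
wrist_force: [0.7, 0.4, -3.4]
opening: 0.197
finger_force: 62.7
```

Run:
```python
from mv import *
bot.capture("wrist");s=bot.state();p=s["position"];print(p,s["opening"],s["wrist_force"])
h=np.array([.5756,.1570]);yv=np.array([-np.sin(.0528),np.cos(.0528)])
print("home",h-.036*yv,"land",h-.028*yv)
go([*(h-.028*yv),p[2]],.0528)
```

```text
[0.44822181 0.18030867 0.27127019] 0.198613777095716 [ 0.01539469 -0.11135285 -2.60247599]
home [0.57749992 0.12105017] land [0.57707771 0.12903902]
slide [-1.001e+02  9.600e+01  1.000e-01] rot [ 0.003 -0.003  0.375] rows 3.3 t 33.1
```

Call:
carry_out([
  {"slide":[-20,19,0],"delta_rot":[0,0,0.07]},
  {"slide":[-45,43,0],"delta_rot":[0,0,0.16]},
  {"slide":[-70,67,0],"delta_rot":[0,0,0.25]},
  {"slide":[-92,88,0],"delta_rot":[0,0,0.34]},
  {"slide":[-100,96,0],"delta_rot":[0.002,-0.002,0.375]},
  {"slide":[-100,96,10],"delta_rot":[0.002,-0.002,0.375]},
  {"slide":[-100,96,30],"delta_rot":[0.002,-0.002,0.375]},
  {"slide":[-100,96,46],"delta_rot":[0.002,-0.002,0.375]},
])

```text
clock: 33.8
position: [0.5739, 0.1288, 0.2197]
eef_rot: [-0.001, 0.688, 0.726, -0.004]
wrist_force: [-0.1, 0.1, -1.7]
opening: 0.199
finger_force: 62.5
```

Call:
carry_out([
  {"slide":[0,0,0],"delta_rot":[0,0,0]},
  {"slide":[0,0,0],"delta_rot":[0,0,0]},
  {"slide":[0,0,0],"delta_rot":[0,0,0]},
])

```text
clock: 34.05
position: [0.5754, 0.1287, 0.2225]
eef_rot: [-0.001, 0.688, 0.726, -0.002]
wrist_force: [0.6, 0.0, -2.8]
opening: 0.2
finger_force: 62.5
```

Run:
```python
from mv import *
s,c,im=snap("w18");p=s["position"];t=rot(s["eef_rot"]);print(p,s["eef_rot"].round(4))
for h in holes(im,c,HOLES[2:]): print(h, h and t.inv().apply(h[1]-p).round(4))
m=mask(im,"blue",(200,210,430,480),90,25);r=fit(W,[p[0],p[1],.0528,p[2]-.0592],[(m,c)],(.005,.005,.05,.005));print("held off",t.inv().apply(np.r_[r[0][:2],r[0][3]]-p).round(4),r[0][2],r[1])
print(bot.state()["position"]);go([.577,.129,.178],.0528)
```

```text
[0.57541803 0.12869187 0.22248651] [-6.000e-04  6.882e-01  7.256e-01 -2.500e-03]
(array([316.2, 200.2]), array([0.5741, 0.1574, 0.132 ])) [0.029  0.0006 0.0904]
held off [-0.0065 -0.0027  0.0771] 0.05002235279780946 0.36433619260787964
[0.57588098 0.12870232 0.22304474]
slide [ 0.3  1.3 45. ] rot [-0.003  0.002 -0.   ] rows 1.1 t 34.1
```

Call:
carry_out([
  {"slide":[0,1.3,0],"delta_rot":[-0.002,0.001,0]},
  {"slide":[0,1.3,12],"delta_rot":[-0.002,0.001,0]},
  {"slide":[0,1.3,24],"delta_rot":[-0.002,0.001,0]},
  {"slide":[0,1.3,32],"delta_rot":[-0.002,0.001,0]},
  {"slide":[0,1.3,38],"delta_rot":[-0.002,0.001,0]},
  {"slide":[0,1.3,44],"delta_rot":[-0.002,0.001,0]},
  {"slide":[0,1.3,44],"delta_rot":[-0.002,0.001,0]},
])

```text
clock: 34.68
position: [0.5765, 0.1283, 0.1771]
eef_rot: [-0.0, 0.688, 0.725, -0.002]
wrist_force: [-0.6, 0.7, -2.9]
opening: 0.202
finger_force: 62.5
```

Call:
carry_out([
  {"slide":[0,0,8],"delta_rot":[0,0,0]},
  {"slide":[0,0,16],"delta_rot":[0,0,0]},
  {"slide":[0,0,22],"delta_rot":[0,0,0]},
  {"slide":[0,0,23],"delta_rot":[0,0,0]},
  {"slide":[0,0,23],"delta_rot":[0,0,0]},
])

```text
clock: 35.1
position: [0.5769, 0.1283, 0.155]
eef_rot: [-0.0, 0.689, 0.725, -0.001]
wrist_force: [-0.3, -0.8, -2.7]
opening: 0.197
finger_force: 62.4
```

Call:
carry_out([
  {"slide":[-2,0,0],"delta_rot":[0,0,0]},
  {"slide":[-4,0,0],"delta_rot":[0,0,0]},
  {"slide":[-5.5,0,0],"delta_rot":[0,0,0]},
  {"slide":[-6,0,0],"delta_rot":[0,0,0]},
  {"slide":[-6,0,0],"delta_rot":[0,0,0]},
])

```text
clock: 35.52
position: [0.5776, 0.1221, 0.1559]
eef_rot: [0.0, 0.689, 0.725, -0.001]
wrist_force: [0.2, 0.5, -2.1]
opening: 0.198
finger_force: 62.4
```

Call:
carry_out([
  {"slide":[-0.7,0,0],"delta_rot":[0,0,0]},
  {"slide":[-1.4,0,0],"delta_rot":[0,0,0]},
  {"slide":[-2,0,0],"delta_rot":[0,0,0]},
  {"slide":[-2,0,0],"delta_rot":[0,0,0]},
])

```text
clock: 35.85
position: [0.5776, 0.1209, 0.1557]
eef_rot: [-0.0, 0.688, 0.725, -0.001]
wrist_force: [-0.2, 1.7, -1.7]
opening: 0.202
finger_force: 62.7
```

Call:
carry_out([
  {"slide":[-1,0,0],"delta_rot":[0,0,0]},
  {"slide":[-2,0,0],"delta_rot":[0,0,0]},
  {"slide":[-2.5,0,0],"delta_rot":[0,0,0]},
  {"slide":[-2.5,0,0],"delta_rot":[0,0,0]},
])

```text
clock: 36.18
position: [0.5776, 0.1207, 0.1558]
eef_rot: [-0.001, 0.688, 0.726, -0.0]
wrist_force: [-1.3, 9.0, -1.0]
opening: 0.197
finger_force: 63.0
```

Call:
carry_out([
  {"slide":[2.2,0,0],"delta_rot":[0,0,0]},
  {"slide":[2.2,0,2],"delta_rot":[0,0,0]},
  {"slide":[2.2,0,4],"delta_rot":[0,0,0]},
  {"slide":[2.2,0,4.2],"delta_rot":[0,0,0]},
  {"slide":[2.2,0,4.2],"delta_rot":[0,0,0]},
])

```text
clock: 36.6
position: [0.5777, 0.1208, 0.1513]
eef_rot: [-0.0, 0.688, 0.725, -0.001]
wrist_force: [0.9, 6.2, -3.1]
opening: 0.201
finger_force: 62.8
```

Call:
carry_out([
  {"slide":[0,0,0],"delta_rot":[0,0,0]},
  {"slide":[0,0,0],"delta_rot":[0,0,0]},
  {"slide":[0,0,0],"delta_rot":[0,0,0]},
  {"slide":[0,0,0],"delta_rot":[0,0,0]},
  {"slide":[0,0,0],"delta_rot":[0,0,0]},
  {"slide":[0,0,0],"delta_rot":[0,0,0]},
], fingers=45)

```text
clock: 37.1
position: [0.5776, 0.1198, 0.1515]
eef_rot: [0.0, 0.689, 0.725, -0.001]
wrist_force: [0.1, 0.0, 1.2]
opening: 0.524
finger_force: 0.0
```

Call:
carry_out([
  {"slide":[0,0,-15],"delta_rot":[0,0,0]},
  {"slide":[0,0,-40],"delta_rot":[0,0,0]},
  {"slide":[0,0,-80],"delta_rot":[0,0,0]},
  {"slide":[0,0,-120],"delta_rot":[0,0,0]},
  {"slide":[0,0,-125],"delta_rot":[0,0,0]},
  {"slide":[0,0,-125],"delta_rot":[0,0,0]},
])

```text
clock: 37.6
position: [0.5791, 0.1203, 0.2792]
eef_rot: [0.001, 0.688, 0.725, 0.001]
wrist_force: [0.2, -0.4, 0.1]
opening: 0.527
finger_force: 0.0
```

Run:
```python
from mv import *
s,c,im=snap("w19");print(s["position"],s["clock"]);h=holes(im,c,HOLES[2:]);print(h)
s=bot.state();go([.433,-.2605,.27],.056);
```

```text
[0.57908611 0.12033772 0.2791794 ] 37.6
[(array([310.1, 171.5]), array([0.574 , 0.1574, 0.132 ]))]
slide [-372.9 -164.7    7.2] rot [ 0.     0.    -0.004] rows 9.8 t 37.6
```

Call:
carry_out([
  {"slide":[-35,-15,0],"delta_rot":[0,0,0]},
  {"slide":[-72,-31,0],"delta_rot":[0,0,0]},
  {"slide":[-108,-47,0],"delta_rot":[0,0,0]},
  {"slide":[-144,-63,0],"delta_rot":[0,0,0]},
  {"slide":[-180,-79,0],"delta_rot":[0,0,0]},
  {"slide":[-216,-95,0],"delta_rot":[0,0,0]},
  {"slide":[-250,-110,0],"delta_rot":[0,0,0]},
  {"slide":[-270,-120,0],"delta_rot":[0,0,0]},
], fingers=70)

```text
clock: 38.32
position: [0.4692, -0.1588, 0.2757]
eef_rot: [-0.001, 0.69, 0.724, -0.002]
wrist_force: [0.3, 0.1, -0.7]
opening: 0.818
finger_force: 0.0
```

Call:
carry_out([
  {"slide":[-30,-13,7],"delta_rot":[0,0,-0.004]},
  {"slide":[-65,-28,7],"delta_rot":[0,0,-0.004]},
  {"slide":[-95,-41,7],"delta_rot":[0,0,-0.004]},
  {"slide":[-103,-44.7,20],"delta_rot":[0,0,-0.004]},
  {"slide":[-103,-44.7,55],"delta_rot":[0,0,-0.004]},
  {"slide":[-103,-44.7,90],"delta_rot":[0,0,-0.004]},
  {"slide":[-103,-44.7,107],"delta_rot":[0,0,-0.004]},
  {"slide":[-103,-44.7,107],"delta_rot":[0,0,-0.004]},
])

```text
clock: 38.98
position: [0.4297, -0.2595, 0.1657]
eef_rot: [-0.004, 0.687, 0.726, -0.003]
wrist_force: [-0.7, 0.5, 1.6]
opening: 0.82
finger_force: 0.0
```

Run:
```python
from mv import *
bot.capture("wrist");s=bot.state();print(s["position"],s["dq"].round(2))
go([.4333,-.2605,.0755],.056)
```

```text
[ 0.43055484 -0.26026386  0.16770276] [-0.02 -0.05  0.04 -0.04  0.02  0.03 -0.02]
slide [-0.5  3.4 92.2] rot [-0.007 -0.001 -0.001] rows 2.2 t 39.0
```

Call:
carry_out([
  {"slide":[-0.3,0.8,20],"delta_rot":[-0.002,0,0]},
  {"slide":[-0.3,0.8,40],"delta_rot":[-0.002,0,0]},
  {"slide":[-0.3,0.8,50],"delta_rot":[-0.002,0,0]},
  {"slide":[-0.3,0.8,50],"delta_rot":[-0.002,0,0]},
  {"slide":[-0.3,0.8,50],"delta_rot":[-0.002,0,0]},
])

```text
clock: 39.45
position: [0.4332, -0.2614, 0.1206]
eef_rot: [0.0, 0.687, 0.727, -0.0]
wrist_force: [-0.5, -0.2, 0.8]
opening: 0.818
finger_force: 0.0
```

Run:
```python
from mv import *
s=bot.state();print(s["position"],s["dq"].round(2))
go([.4333,-.2605,.0755],.056)
```

```text
[ 0.43321914 -0.26141578  0.12064393] [-0.01 -0.02  0.01 -0.01  0.    0.   -0.  ]
slide [ 1.   0.1 45.1] rot [ 0.     0.001 -0.   ] rows 1.1 t 39.5
```

Call:
carry_out([
  {"slide":[0.5,-0.4,15],"delta_rot":[0,0,0]},
  {"slide":[0.5,-0.4,30],"delta_rot":[0,0,0]},
  {"slide":[0.5,-0.4,42],"delta_rot":[0,0,0]},
  {"slide":[0.5,-0.4,46],"delta_rot":[0,0,0]},
  {"slide":[0.5,-0.4,46],"delta_rot":[0,0,0]},
  {"slide":[0.5,-0.4,46],"delta_rot":[0,0,0]},
])

```text
clock: 39.95
position: [0.4332, -0.2611, 0.0751]
eef_rot: [0.001, 0.687, 0.727, -0.0]
wrist_force: [0.1, -0.1, 0.5]
opening: 0.821
finger_force: 0.0
```

Call:
carry_out([
  {"slide":[0,0,0],"delta_rot":[0,0,0]},
  {"slide":[0,0,0],"delta_rot":[0,0,0]},
  {"slide":[0,0,0],"delta_rot":[0,0,0]},
  {"slide":[0,0,0],"delta_rot":[0,0,0]},
  {"slide":[0,0,0],"delta_rot":[0,0,0]},
  {"slide":[0,0,0],"delta_rot":[0,0,0]},
], fingers=0)

```text
clock: 40.45
position: [0.4331, -0.2609, 0.0749]
eef_rot: [0.001, 0.687, 0.727, -0.0]
wrist_force: [-0.9, 0.1, 8.3]
opening: 0.364
finger_force: 58.7
```

Call:
carry_out([
  {"slide":[0,0,-15],"delta_rot":[0,0,0]},
  {"slide":[0,0,-40],"delta_rot":[0,0,0]},
  {"slide":[0,0,-70],"delta_rot":[0,0,0]},
  {"slide":[0,0,-110],"delta_rot":[0,0,0]},
  {"slide":[0,0,-150],"delta_rot":[0,0,0]},
  {"slide":[0,0,-190],"delta_rot":[0,0,0]},
  {"slide":[0,0,-215],"delta_rot":[0,0,0]},
  {"slide":[0,0,-215],"delta_rot":[0,0,0]},
])

```text
clock: 41.12
position: [0.4343, -0.262, 0.2943]
eef_rot: [0.004, 0.687, 0.727, 0.002]
wrist_force: [0.8, -0.7, -0.5]
opening: 0.368
finger_force: 59.5
```

Run:
```python
from mv import *
s,c,im=snap("w20");print(s["position"],s["opening"],s["eef_rot"].round(4))
uv,rows=tip(s,c,im,.0150);print(uv);print([(a,b,round(float(d),1)) for a,b,d in rows if b])
s=bot.state();go([.5757,.1573,s["position"][2]],.0528)
```

```text
[ 0.43425641 -0.26198633  0.29426922] 0.36779839405575326 [0.0042 0.6871 0.7265 0.0015]
(313, 258)
[(246, 4, 309.8), (247, 4, 306.5), (248, 2, 305.5), (249, 2, 305.5), (254, 1, 313.0), (255, 6, 313.5), (256, 7, 313.0), (257, 7, 313.0), (258, 7, 313.0), (259, 7, 313.0), (260, 9, 313.0), (261, 8, 313.5), (262, 8, 313.5), (263, 8, 313.5), (264, 8, 313.5), (265, 8, 313.5), (266, 8, 313.5), (267, 8, 313.5), (268, 8, 313.5), (269, 8, 313.5), (270, 8, 313.5), (271, 8, 313.5), (272, 9, 313.0), (273, 9, 313.0)]
slide [ 4.097e+02  1.654e+02 -2.000e-01] rot [0.006 0.003 0.004] rows 10.6 t 41.2
```

Call:
carry_out([
  {"slide":[35,14,0],"delta_rot":[0.005,0.002,0.004]},
  {"slide":[72,29,0],"delta_rot":[0.005,0.002,0.004]},
  {"slide":[108,44,0],"delta_rot":[0.005,0.002,0.004]},
  {"slide":[145,58,0],"delta_rot":[0.005,0.002,0.004]},
  {"slide":[182,73,0],"delta_rot":[0.005,0.002,0.004]},
  {"slide":[219,88,0],"delta_rot":[0.005,0.002,0.004]},
  {"slide":[256,103,0],"delta_rot":[0.005,0.002,0.004]},
  {"slide":[293,118,0],"delta_rot":[0.005,0.002,0.004]},
])

```text
clock: 41.83
position: [0.5336, 0.0407, 0.2878]
eef_rot: [-0.002, 0.688, 0.725, -0.002]
wrist_force: [1.3, -0.7, -0.2]
opening: 0.366
finger_force: 59.5
```

Call:
carry_out([
  {"slide":[35,14,0],"delta_rot":[0,0,0]},
  {"slide":[75,30,0],"delta_rot":[0,0,0]},
  {"slide":[105,43,0],"delta_rot":[0,0,0]},
  {"slide":[116.5,47.3,0],"delta_rot":[0,0,0]},
  {"slide":[116.5,47.3,0],"delta_rot":[0,0,0]},
  {"slide":[116.5,47.3,15],"delta_rot":[0,0,0]},
  {"slide":[116.5,47.3,45],"delta_rot":[0,0,0]},
  {"slide":[116.5,47.3,68],"delta_rot":[0,0,0]},
])

```text
clock: 42.5
position: [0.574, 0.1558, 0.219]
eef_rot: [-0.002, 0.689, 0.725, -0.002]
wrist_force: [-0.5, 0.4, -1.1]
opening: 0.368
finger_force: 59.5
```

Call:
carry_out([
  {"slide":[0,0,0],"delta_rot":[0,0,0]},
  {"slide":[0,0,0],"delta_rot":[0,0,0]},
  {"slide":[0,0,0],"delta_rot":[0,0,0]},
  {"slide":[0,0,0],"delta_rot":[0,0,0]},
])

```text
clock: 42.83
position: [0.5758, 0.1569, 0.2221]
eef_rot: [-0.001, 0.689, 0.725, -0.001]
wrist_force: [0.6, 1.4, -0.9]
opening: 0.361
finger_force: 59.5
```

Run:
```python
from mv import *
tiphole("w21",2,.0129);s=bot.state();print(s["position"]);go([*s["position"]],.0528)
```

```text
[0.57575957 0.1568513  0.22211931] [-1.300e-03  6.888e-01  7.249e-01 -6.000e-04]
hole (array([313.1, 243.7]), array([0.5741, 0.1576, 0.132 ])) [ 0.0007 -0.0014  0.0901]
exp tip (313, 259) [(239, 9, 313.4), (240, 6, 313.0), (241, 6, 313.0), (242, 5, 311.8), (243, 4, 313.0), (244, 4, 313.0), (245, 4, 313.0), (246, 5, 311.8), (247, 6, 313.0), (248, 8, 313.0), (249, 11, 312.7), (250, 17, 313.0), (251, 17, 313.0), (252, 17, 313.0), (253, 17, 313.0), (254, 17, 313.0), (255, 17, 313.0), (256, 17, 313.0), (257, 17, 313.0), (258, 17, 313.0), (259, 17, 313.0), (260, 17, 313.0), (261, 17, 313.0), (262, 17, 313.0), (263, 15, 312.0), (264, 9, 313.0), (265, 9, 313.0), (266, 9, 313.0), (267, 9, 313.0), (268, 9, 313.0), (269, 9, 313.0), (270, 9, 313.0), (271, 9, 313.0), (272, 9, 313.0), (273, 9, 313.0), (274, 9, 313.0)]
[0.57570798 0.15711188 0.22211137]
slide [0. 0. 0.] rot [-0.003 -0.001 -0.001] rows 0.0 t 42.9
```

Call:
carry_out([
  {"slide":[0.4,0,0],"delta_rot":[-0.001,0,0]},
  {"slide":[0.4,0,8],"delta_rot":[-0.001,0,0]},
  {"slide":[0.4,0,16],"delta_rot":[-0.001,0,0]},
  {"slide":[0.4,0,22],"delta_rot":[-0.001,0,0]},
  {"slide":[0.4,0,26],"delta_rot":[-0.001,0,0]},
  {"slide":[0.4,0,30],"delta_rot":[-0.001,0,0]},
  {"slide":[0.4,0,34],"delta_rot":[-0.001,0,0]},
  {"slide":[0.4,0,34],"delta_rot":[-0.001,0,0]},
])

```text
clock: 43.55
position: [0.5745, 0.1577, 0.1858]
eef_rot: [-0.002, 0.689, 0.725, -0.002]
wrist_force: [-0.4, -0.1, -0.1]
opening: 0.364
finger_force: 59.5
```

Call:
carry_out([
  {"slide":[0,0.5,6],"delta_rot":[0,0,0]},
  {"slide":[0,0.5,12],"delta_rot":[0,0,0]},
  {"slide":[0,0.5,18],"delta_rot":[0,0,0]},
  {"slide":[0,0.5,24],"delta_rot":[0,0,0]},
  {"slide":[0,0.5,30],"delta_rot":[0,0,0]},
  {"slide":[0,0.5,35],"delta_rot":[0,0,0]},
  {"slide":[0,0.5,38],"delta_rot":[0,0,0]},
  {"slide":[0,0.5,38],"delta_rot":[0,0,0]},
])

```text
clock: 44.22
position: [0.5745, 0.1578, 0.1476]
eef_rot: [-0.002, 0.688, 0.725, -0.002]
wrist_force: [1.3, 1.3, -2.7]
opening: 0.364
finger_force: 59.5
```

Call:
carry_out([
  {"slide":[0,0,1.5],"delta_rot":[0,0,0]},
  {"slide":[0,0,2.5],"delta_rot":[0,0,0]},
  {"slide":[0,0,3.5],"delta_rot":[0,0,0]},
  {"slide":[0,0,3.5],"delta_rot":[0,0,0]},
])

```text
clock: 44.55
position: [0.5748, 0.1579, 0.1451]
eef_rot: [-0.002, 0.688, 0.725, -0.001]
wrist_force: [-0.4, -0.0, -0.5]
opening: 0.364
finger_force: 59.8
```

Call:
carry_out([
  {"slide":[0,0,1],"delta_rot":[0,0,0]},
  {"slide":[0,0,2],"delta_rot":[0,0,0]},
  {"slide":[0,0,2.5],"delta_rot":[0,0,0]},
  {"slide":[0,0,2.5],"delta_rot":[0,0,0]},
])

```text
clock: 44.88
position: [0.575, 0.1579, 0.1447]
eef_rot: [-0.002, 0.689, 0.725, -0.0]
wrist_force: [-6.5, -1.3, 22.1]
opening: 0.362
finger_force: 62.8
```

Call:
carry_out([
  {"slide":[0,0,-2],"delta_rot":[0,0,0]},
  {"slide":[0,0,-2],"delta_rot":[0,0,0]},
])

```text
clock: 45.05
position: [0.5753, 0.1579, 0.1453]
eef_rot: [-0.001, 0.688, 0.725, -0.001]
wrist_force: [0.7, -0.1, -0.7]
opening: 0.364
finger_force: 60.0
```

Call:
carry_out([
  {"slide":[0,0,0],"delta_rot":[0,0,0]},
  {"slide":[0,0,0],"delta_rot":[0,0,0]},
  {"slide":[0,0,0],"delta_rot":[0,0,0]},
  {"slide":[0,0,0],"delta_rot":[0,0,0]},
  {"slide":[0,0,0],"delta_rot":[0,0,0]},
], fingers=60)

```text
clock: 45.47
position: [0.5751, 0.1579, 0.1445]
eef_rot: [-0.002, 0.688, 0.725, -0.001]
wrist_force: [-0.0, -0.3, 0.1]
opening: 0.702
finger_force: 0.0
```

Call:
carry_out([
  {"slide":[0,0,-15],"delta_rot":[0,0,0]},
  {"slide":[0,0,-40],"delta_rot":[0,0,0]},
  {"slide":[0,0,-80],"delta_rot":[0,0,0]},
  {"slide":[0,0,-120],"delta_rot":[0,0,0]},
  {"slide":[0,0,-150],"delta_rot":[0,0,0]},
  {"slide":[0,0,-150],"delta_rot":[0,0,0]},
])

```text
clock: 45.97
position: [0.5785, 0.1577, 0.3008]
eef_rot: [0.0, 0.689, 0.725, 0.003]
wrist_force: [1.3, -0.0, -0.4]
opening: 0.702
finger_force: 0.0
```

Call:
carry_out([
  {"slide":[30,-20,0],"delta_rot":[0,0,-0.1]},
  {"slide":[60,-40,0],"delta_rot":[0,0,-0.2]},
  {"slide":[90,-60,0],"delta_rot":[0,0,-0.3]},
  {"slide":[120,-80,0],"delta_rot":[0,0,-0.4]},
  {"slide":[150,-100,0],"delta_rot":[0,0,-0.5]},
  {"slide":[180,-120,0],"delta_rot":[0,0,-0.6]},
  {"slide":[210,-140,0],"delta_rot":[0,0,-0.7]},
  {"slide":[240,-160,0],"delta_rot":[0,0,-0.8]},
])

```text
clock: 46.63
position: [0.402, 0.3903, 0.2952]
eef_rot: [-0.002, 0.349, 0.937, -0.0]
wrist_force: [0.7, 1.3, -0.7]
opening: 0.707
finger_force: 0.0
```

Run:
```python
from mv import *
print(bot.state()["position"])
it=bot.capture("top");sc=bot.capture("scene");cv2.imwrite("pics/top2.png",it[:,:,::-1]);cv2.imwrite("pics/sc2.png",sc[:,:,::-1])
o=np.zeros((600,800,3),np.uint8)
o[:250]=cv2.resize(it[150:275,140:540],(800,250),interpolation=cv2.INTER_CUBIC)
o[250:]=cv2.resize(sc[180:304,270:450],(800,350),interpolation=cv2.INTER_CUBIC)
cv2.imwrite("pics/fin.png",o[:,:,::-1])
```

```text
[0.40203704 0.39026783 0.29524479]
```

View pics/fin.png

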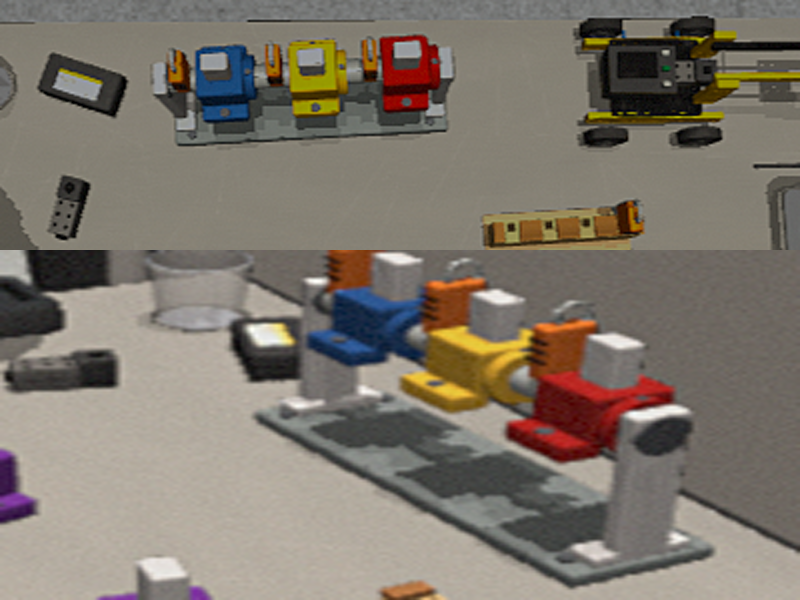

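All three weights hang against their collars, and an orange clip head sits down on the shaft beside each one. The bystanders haven't moved.

```bash
python3 -c "
from plant import bot
bot.capture('top');print(bot.state()['dq'].round(3));print(bot.hand_in())"
```

```text
[ 0.038 -0.006  0.065  0.013  0.012  0.001 -0.007]
the job is handed in; nothing more can be done
None
```

The red, yellow and blue weights each hang home against the collar of their colour and are locked in with an R-clip; the job was handed in at about 47 s, and no verdict was shown.

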